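# Thread a detector carriage onto a curved goniometer rod and seat it on the stop

## Task

Thread the bored detector carriage onto the free end of the goniometer's curved rod, its nose pointing inward to the sample vial, and slide it round the bend, turning it with the rod, until it meets the sprung pad ahead of the stop. Press it home with about 10 N for a second (under 7 N does not seat it, over 16 N upsets the setting), then let go and leave it hanging there against the pad. Never load the rod with more than 25 N, and leave everything else on the bench where it is.

Things in the scene. Friction and masses are not known exactly. Their poses are not given: they have to be found in the camera images.
- carriage: the bored detector carriage, 0.26 to 0.44 kg, loose on the bench. Origin: centre of its underside; z up; leading face to +y, white nose to -x. Dark foot 50 x 50 mm, z 0-12; grey neck 30 x 30, z 12-45; aluminium block 36 (x) x 30 (y), z 45-85, with a bore along y; pinch the block from above across its 36 mm. Hung on the rod and released it drops about 2 mm and hangs upright
- carriage_bore (a point): middle of the carriage's bore, on its axis, 65 mm above the underside. The bore is round, 16 mm across, and runs right through the block along the carriage's y
- carriage_face (a point): centre of the bore's mouth in the leading (+y) face of the carriage, 15 mm ahead of the middle of the bore
- nose_tip (a point): front end of the carriage's white nose (22 mm thick, 31 mm long), 46 mm to -x of the carriage's origin and 29 mm above its underside
- goniometer: the fixed goniometer: base plate 12 mm thick (its x -100 to 50, y -60 to 160 mm) and a post (22 mm across, 128 mm high) that carries a level round steel rod 12 mm thick. Origin: on the bench, at the centre of the rod's arc and on the sample vial's axis (vial and holder 44 mm across, 109 mm high)
- rod_tip (a point): the end of the rod's free end, on its axis, 120 mm above the bench; axes as the goniometer's, in which it lies at (130, -80) mm; +y points inward along the rod. The end steps from 5 mm thick (first 7 mm) to 8 mm, then 12 mm from 15-20 mm on. It overhangs the bench
- bend_start (a point): point on the rod's axis, 80 mm in from the tip along +y, where the straight part ends and the bend begins; axes as the goniometer's, at (130, 0) mm. From here the rod's axis is an arc of 130 mm radius about the goniometer's origin, level, counter-clockwise seen from above, through 115 degrees to the post
- stop: the stop on the bend: a fixed dark steel disc, 28 mm across, 12 mm thick, with a thumb screw on top, its near face 69 to 92 degrees round the bend, and ahead of it (towards the carriage) a buffer collar 25 mm across with a sprung grey pad 23 mm across. The carriage meets the pad, not the disc. Origin: on the bench at the arc's centre; y is the way of travel at the disc
- stop_face (a point): centre of the stop disc's near face, on the rod's axis, 130 mm out along the stop's x from the arc's centre, 120 mm above the bench. The pad's near face stands 15 to 60 mm (along the rod) nearer to the carriage, set by hand each time and not measured: find it by feel. The pad gives 3 mm against a light spring (0.8 N per mm), then is hard; the buffer collar does not slip
- blank_block: solid aluminium block 36 x 30 x 45 mm on a 50 x 50 x 12 mm dark foot: no bore, no nose; a bystander. Origin: centre of its underside
- petri_dish: shallow glass dish, 70 mm across, 16 mm high; a bystander. Origin: centre of its underside
- reagent_bottle: amber bottle, 66 mm across, 140 mm high; a bystander. Origin: centre of its underside
- beaker: open glass beaker, 70 mm across, 90 mm high; a bystander. Origin: centre of its underside
- sample_jar: white jar, 56 mm across, 60 mm high; a bystander. Origin: centre of its underside
- screwdriver: screwdriver with black handle, 170 mm long, lying on the bench; a bystander. Origin near its middle
- spare_collar: loose dark steel collar, 32 mm across, 12 mm high, lying flat on the bench; a bystander (it is not the stop collar). Origin: centre of its underside
There are look-alikes about, which are no part of the job. Leave any red look-alike of the carriage alone.

How it is judged (in metres and radians):
On the way, in this order (a step that is already met when the one before it is completed fails the run):
1. the carriage is threaded on the straight free end of the rod: the middle of its bore 25 to 75 mm in from the tip and within 5 mm of the rod's axis (y of carriage_bore in the frame of rod_tip between 0.025 and 0.075 m and x of carriage_bore in the frame of rod_tip between -0.005 and 0.005 m and z of carriage_bore in the frame of rod_tip between -0.005 and 0.005 m), for 0.1 s.
2. the carriage is pressed against the stop's pad with more than 7 N for 0.4 s (contact force between carriage and stop above 7 N and distance between carriage_face and stop_face below 0.063 m), for 0.4 s.
At the end, for the whole second after the job is handed in: The carriage hangs on the rod at rest, released and upright within 0.2 rad, its nose tip within 100 mm (horizontally) of the vial's axis, the centre of its leading bore mouth within 63 mm of the centre of the stop disc's near face, and still touching the sprung pad (more than 0.2 N between them) (contact force between carriage and stop above 0.2 N and distance between carriage_face and stop_face below 0.063 m and horizontal distance between nose_tip and goniometer below 0.1 m and angle between carriage's own z axis and vertical below 0.2 rad and linear speed of carriage below 0.02 m/s and contact force between the fingers and carriage below 0.1 N).
It fails at once if more than 16 N between the carriage and the stop (contact force between carriage and stop above 16 N).
It fails at once if more than 25 N between the goniometer (rod, post, base, vial) and anything (contact force between anything else and goniometer above 25 N).
It fails at once if a bystander moved by more than 30 mm (distance of any of blank_block, petri_dish, reagent_bottle, beaker, sample_jar, screwdriver, spare_collar from where it was at the start of the episode above 0.03 m).
It also fails if it takes over 67 s, if anything falls off the work surface, if the arm or the gripper's body presses on something with over 40 N, if the wrist force passes 120 N, or if a joint passes its speed limit or range.

## Robot

A 6-joint arm with a two-finger parallel gripper is mounted at the origin on the work surface. World frame = base frame: x ahead of the robot, y to its left, z up, the work surface at z = 0. Lengths are in mm, angles in rad, forces in N, time in s.
With the tool pointing down it reaches from about 300 to 775 mm from the base axis. Payload 14.6 kg.
Tool frame: the origin (TCP) lies at the very end of the fingers, on their centre line; the grasp point (between the pads) lies 19 mm behind it; z points along the fingers, y is the direction in which the jaws open and shut (so a half turn about z gives the same grasp; the last joint's range is limited). The gripper opens to 94 mm and grips with 3 to 60 N. Pads are 16 mm wide; open, the fingers measure 119 mm over their backs; the gripper's body (75 mm by 177 mm) begins 78 mm behind the grasp point.
Start: joints at [1.146, 0.3, 1.521, -0, 1.321, -0.067], TCP at [192.615, 515.159, 205.446] pointing down, gripper open.
Joint ranges: [-3.03, 3.03], [-0.79, 2.21], [0.23, 2.52], [-1.04, 4.18], [0, 3.07], [-2.55, 2.55]. Speed limits (rad/s): [2.22, 2.22, 2.57, 3.14, 3.14, 3.14].

## Interface

Orientations are given as [roll, pitch, yaw] about the fixed x, y, z axes, in that order (R = Rz(yaw) Ry(pitch) Rx(roll)).
In Python, from cell import manip gives the robot as it stands.
- The arm moves only by the shell command python3 -m inch 'ROWS' [FORCE]. ROWS is a JSON object of lists of equal length, an entry for each row: "grip": the opening, from -1 (shut) to 1 (fully open), so that 0 is half open; "travel": the shift along the world's x, y, z in cm, a list of three; "turn": the turn, a rotation vector about the world's x, y, z in degrees, a list of three. A call has 1 to 10 rows; each row is the pose to reach, as a shift and turn from the pose measured when the call began; what a row does not reach only later rows make up. A row lasts 1/8 s, in which the tool goes at most 62.5 mm and 10.7 degrees, less where a joint would pass 70% of its speed; a pose out of reach is approached as far as the arm can. A call with a gripper value outside its range is refused whole. The fingers move at their own pace and stop on an object; FORCE is the grip in N (left out, the last holds). Time passes only in rows, so rows that repeat a pose let the fingers close. It gives the time, the measured TCP pose, the force and the opening at its end, in the units of the state.
- manip.read_state(): the state, without advancing time (a new reading comes with each control period).
- manip.camera(name): name is "scene" or "top"; returns (picture, depth): 480x640x3 uint8, red, green, blue; 480x640 float32, mm along the optical axis (not along the pixel's ray), 0 where there is no reading.
- manip.calibration(name): a dict with "fx", "fy", "cx", "cy" (pixels), "world_from_camera" (4x4, takes a point from camera to world coordinates). Camera axes: x right, y up, looking along -z (the intrinsics and any distortion apply to the point x, -y, -z); pixel columns grow to the right and rows downward; lengths in mm; the calibration is good to about 2 mm. A picture is of the moment at which its call begins. calibration takes no time and is no camera call.
- manip.sign_off(): hands the job in, once; it reports no verdict.
Trained networks look in the newest picture that a camera, given by its name, has taken for a name from the list of things; names that differ only in an ending like _2 or _b are one class to them, and where a whole thing is asked for, a point or a joint stands for the part that bears it (a point fixed in the world has none). Each returns a list of dicts, best first, with "p" (0 to 1); they miss things now and then, are a little off and sometimes report something else, mostly with a low value. They report only what shows in the picture. A call takes as long as a camera call. They do not tell look-alikes from the thing itself.
- manip.look_for(camera, label): "bbox" ([left, top, right, bottom] in pixels, round what is visible of it).
The state is a dict: "clock": time; "joints": joint angles; "qd": joint speeds; "effort": joint torques, N m; "eef_pos": TCP position; "eef_rot": TCP orientation; "wrist_force": force on the tool from outside, world axes, zero at the start; "moment": the same for the moment, N m; "finger_gap": finger opening in mm.
Only numpy, scipy, OpenCV 4.12 (cv2) and the standard library are available. Lean on these libraries where they do the work, as an engineer would, in place of code of your own. Each camera call takes 0.05 s, during which the arm holds its last target.

## Working session

There is one attempt and no reset: what is moved stays moved. The work goes in short steps, Python scripts to look and compute and a shell command to move; the robot and the scene stay as the last step left them, time stands still between calls to the robot, and variables do not carry over. Pictures are saved under pics/ and viewed, and the job is handed in when it is done.

```bash
ls; mkdir -p pics; python3 - <<'E'
from cell import manip
import cv2
print(manip.read_state())
for n in("scene","top"):
    p,d=manip.camera(n); cv2.imwrite(f"pics/{n}0.png",p[:,:,::-1])
    import numpy as np; np.save(f"pics/{n}0d.npy",d)
    c=manip.calibration(n); print(n,c)
    for l in("carriage","goniometer","stop","rod_tip"): print(l,manip.look_for(n,l)[:3])
E
```

```text
pics
{'clock': 0.0, 'joints': array([ 1.14641535e+00,  3.00463707e-01,  1.52160060e+00, -4.85443200e-06,
        1.32069284e+00, -6.66232484e-02]), 'qd': array([ 0.00197413,  0.00035685,  0.00066073, -0.00085956,  0.00024924,
        0.00063622]), 'effort': array([-1.59071191e-03, -5.31804907e+01, -3.52754045e+01,  7.08976854e-02,
        2.42051360e-02, -5.25964424e-05]), 'eef_pos': array([192.50088761, 514.92438764, 204.88212662]), 'eef_rot': array([-3.14043043e+00, -7.28336654e-05,  2.78383609e+00]), 'wrist_force': array([ 0.13785765, -0.02744525, -0.55293463]), 'moment': array([-0.02522065, -0.00734371, -0.00161446]), 'finger_gap': 93.87863366864467}
scene {'fx': 482.73251272946226, 'fy': 482.73251272946226, 'cx': 320.50073525237, 'cy': 239.49935265388544, 'world_from_camera': array([[-3.10778673e-01, -5.65552922e-01,  7.63915250e-01,
         1.28270830e+03],
       [ 9.50481614e-01, -1.85888860e-01,  2.49058291e-01,
         2.17389933e+02],
       [ 1.14769027e-03,  8.03489405e-01,  5.95317947e-01,
         6.61853248e+02],
       [ 0.00000000e+00,  0.00000000e+00,  0.00000000
[... 591 characters left out ...]
962e-01, -6.16854424e-02,
         4.79166778e+02],
       [-9.99859319e-01,  1.54675654e-02, -6.48816441e-03,
        -4.90788461e+01],
       [-5.52086958e-03,  6.17795280e-02,  9.98074551e-01,
         1.57707940e+03],
       [ 0.00000000e+00,  0.00000000e+00,  0.00000000e+00,
         1.00000000e+00]])}
carriage [{'bbox': [370.5, 276.2, 393.3, 305.5], 'p': 0.95}, {'bbox': [442.0, 254.7, 468.7, 277.3], 'p': 0.9}, {'bbox': [411.4, 295.2, 441.2, 315.7], 'p': 0.87}]
goniometer [{'bbox': [245.7, 201.1, 336.4, 303.3], 'p': 0.81}, {'bbox': [251.7, 253.8, 263.3, 269.3], 'p': 0.55}]
stop [{'bbox': [252.6, 256.0, 262.2, 269.9], 'p': 0.66}]
rod_tip [{'bbox': [248.1, 199.0, 337.3, 306.9], 'p': 0.8}]
```

View pics/scene0.png

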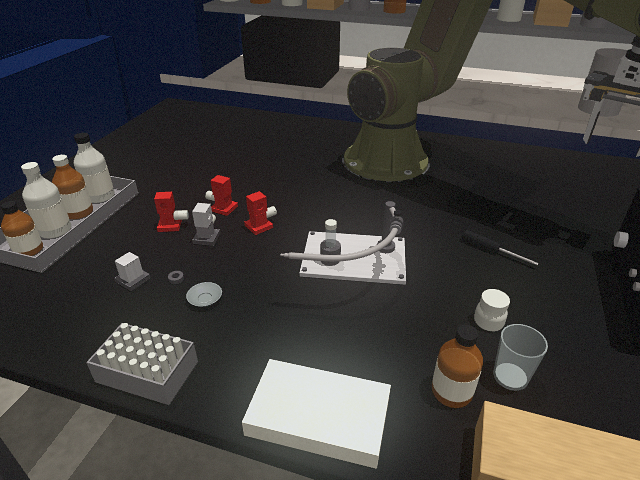

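View pics/top0.png

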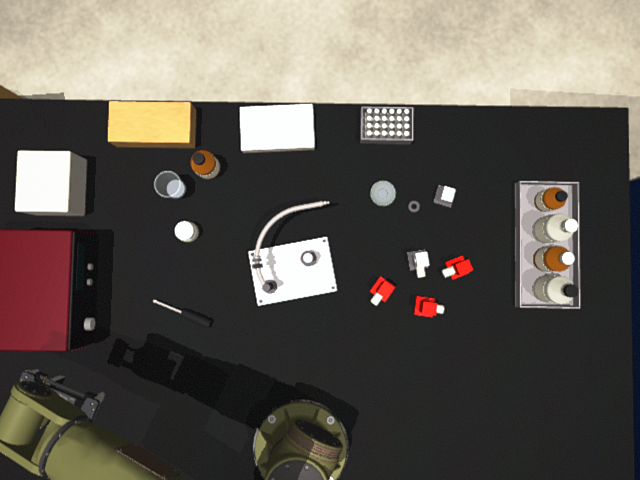

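```bash
python3 - <<'E'
import cv2
p=cv2.imread('pics/top0.png');cv2.imwrite('pics/top0z.png',cv2.resize(p[190:325,230:490],None,fx=3,fy=3,interpolation=cv2.INTER_CUBIC))
p=cv2.imread('pics/scene0.png');cv2.imwrite('pics/scene0z.png',cv2.resize(p[160:320,100:300],None,fx=3.7,fy=3.7,interpolation=cv2.INTER_CUBIC))
cv2.imwrite('pics/scene0y.png',cv2.resize(p[160:320,260:460],None,fx=3.7,fy=3.7,interpolation=cv2.INTER_CUBIC))
E
```

```text
(no output)
```

View pics/top0z.png

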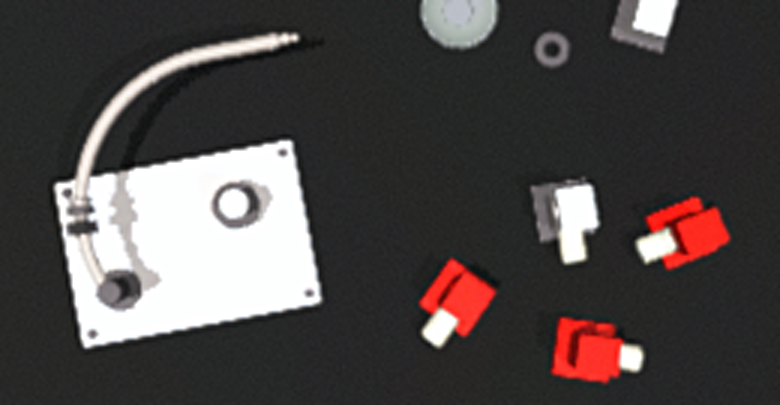

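View pics/scene0z.png

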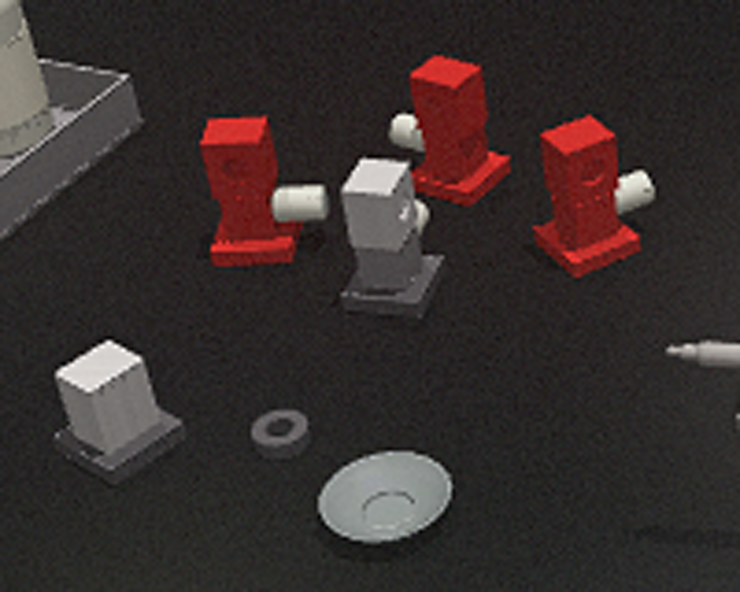

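View pics/scene0y.png

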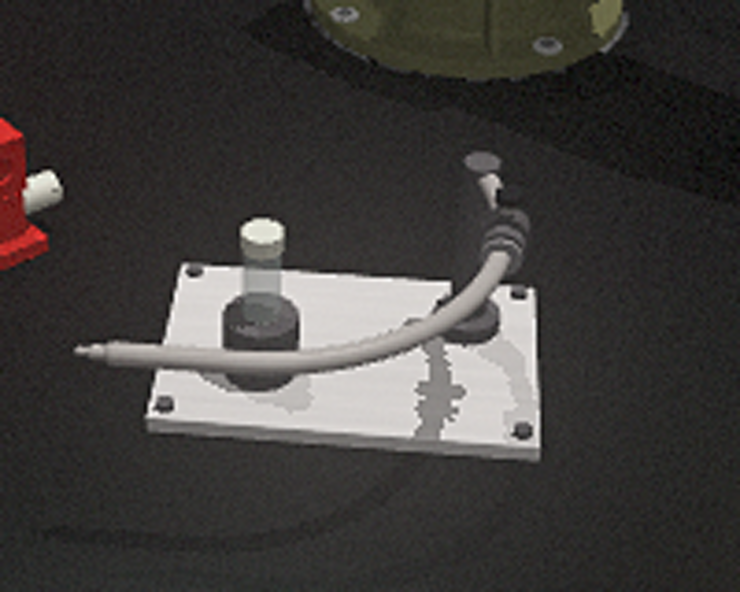

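Both views show the grey carriage at top-view pixel (418,262), with three red look-alikes around it. The rod tip is at (328,203), its curve runs to the stop at about (257,263), and the post is at (268,287). In the scene view the grey carriage is at (204,222) and the rod tip at (285,255). Next I'll measure these positions.

```bash
cat > h.py <<'E'
import numpy as np, cv2
from cell import manip
def cal(n):
    c=manip.calibration(n); return c['fx'],c['fy'],c['cx'],c['cy'],np.array(c['world_from_camera'])
def cloud(n,d):
    fx,fy,cx,cy,T=cal(n); v,u=np.mgrid[0:480,0:640]
    P=np.stack([(u-cx)/fx*d,-(v-cy)/fy*d,-d],-1)@T[:3,:3].T+T[:3,3]
    P[d<=0]=np.nan; return P
def proj(n,X):
    fx,fy,cx,cy,T=cal(n); C=(np.atleast_2d(X)-T[:3,3])@T[:3,:3]
    return np.stack([cx+fx*C[:,0]/-C[:,2],cy-fy*C[:,1]/-C[:,2]],-1)
def ray_z(n,u,v,z):
    fx,fy,cx,cy,T=cal(n); r=T[:3,:3]@np.array([(u-cx)/fx,-(v-cy)/fy,-1]); 
    return T[:3,3]+r*(z-T[2,3])/r[2]
E
python3 - <<'E'
from h import *
from scipy.optimize import least_squares
for n in("scene","top"):
    d=np.load(f'pics/{n}0d.npy'); P=cloud(n,d)
    Z=P[...,2]
    # bench
    m=(P[...,0]>300)&(P[...,0]<650)&(abs(P[...,1])<300)&(Z<8)
    print(n,'bench z',np.nanmedian(Z[m]))
    # locate
    if n=='top':
        for (u,v) in [(418,262),(328,203),(310,257),(268,287),(257,263),(327,203)]: print(u,v,P[v-1:v+2,u-1:u+2].reshape(-1,3)[::2].round(0).tolist())
    m=(Z>104)&(Z<132)&(P[...,0]>330)&(P[...,0]<640)&(P[...,1]>-90)&(P[...,1]<170)
    Q=P[m]; print(len(Q))
    np.save(f'pics/{n}rod.npy',Q)
    def res(p,Q=Q):
        x0,y0,a=p; c,s=np.cos(a),np.sin(a)
        g=(Q[:,:2]-[x0,y0])@np.array([[c,-s],[s,c]])
        return np.where(g[:,1]<0,g[:,0]-130,np.hypot(g[:,0],g[:,1])-130)
    r=least_squares(res,[400,20,0.1],loss='soft_l1',f_scale=2)
    print(r.x,np.std(r.fun), 'rms',np.sqrt(np.median(res(r.x)**2)))
    x0,y0,a=r.x
    c,s=np.cos(a),np.sin(a); g=(Q[:,:2]-[x0,y0])@np.array([[c,-s],[s,c]])
    print('gy min',np.sort(g[:,1])[:5],'z max med',np.median(Q[:,2]))
E
```

```text
scene bench z 0.404887947942143
894
[496.89355422  -3.66649731 -19.73819636] 34.03219625188912 rms 10.35025160610154
gy min [-9.03362006 -6.39990325 -5.62541281 -5.42847484 -4.80999314] z max med 124.53854852617434
top bench z 0.303566404502817
418 262 [[510.0, -299.0, 87.0], [510.0, -305.0, 81.0], [507.0, -301.0, 89.0], [505.0, -300.0, 84.0], [505.0, -305.0, 83.0]]
328 203 [[657.0, -62.0, 119.0], [671.0, -69.0, -1.0], [669.0, -66.0, -5.0], [665.0, -63.0, 4.0], [666.0, -69.0, -1.0]]
310 257 [[518.0, -18.0, 109.0], [518.0, -23.0, 110.0], [515.0, -21.0, 109.0], [513.0, -18.0, 110.0], [513.0, -23.0, 114.0]]
268 287 [[440.0, 86.0, 127.0], [440.0, 82.0, 123.0], [437.0, 84.0, 127.0], [435.0, 86.0, 133.0], [435.0, 81.0, 134.0]]
257 263 [[500.0, 116.0, 123.0], [500.0, 111.0, 121.0], [497.0, 111.0, 148.0], [495.0, 113.0, 149.0], [495.0, 109.0, 145.0]]
327 203 [[656.0, -60.0, 122.0], [656.0, -65.0, 122.0], [669.0, -63.0, -5.0], [665.0, -61.0, 1.0], [666.0, -66.0, -1.0]]
567
[514.54278245 -15.57072773 -31.64811762] 39.39285665774244 rms 3.658406618371046
gy min [-8.65630349 -8.1253101  -7.41835552 -6.87385314 -6.78243739] z max med 124.86410305010531
```

```bash
cat >> h.py <<'E'
def gon(x0,y0,a,pts):
    c,s=np.cos(a),np.sin(a); p=np.array(pts,float); o=p.copy()
    o[...,0]=x0+c*p[...,0]-s*p[...,1]; o[...,1]=y0+s*p[...,0]+c*p[...,1]; return o
def rodline(step=2):
    t=[[130,-y,120] for y in np.arange(80,0,-step)]+[[130*np.cos(q),130*np.sin(q),120] for q in np.radians(np.arange(0,116,1))]
    return np.array(t)
E
python3 - <<'E'
from h import *
from scipy.optimize import least_squares
for n in("scene","top"):
    d=np.load(f'pics/{n}0d.npy'); P=cloud(n,d); Z=P[...,2]
    m=(Z>105)&(Z<135)&(P[...,0]>400)&(P[...,0]<690)&(P[...,1]>-110)&(P[...,1]<160)
    m&=np.hypot(P[...,0]-517,P[...,1]+20)>90
    Q=P[m]
    def res(p,Q=Q):
        x0,y0,a=p; c,s=np.cos(a),np.sin(a)
        g=(Q[:,:2]-[x0,y0])@np.array([[c,-s],[s,c]])
        return np.where(g[:,1]<0,g[:,0]-130,np.hypot(g[:,0],g[:,1])-130)
    r=least_squares(res,[517,-20,0.15],loss='soft_l1',f_scale=2)
    x0,y0,a=r.x
    c,s=np.cos(a),np.sin(a); g=(Q[:,:2]-[x0,y0])@np.array([[c,-s],[s,c]])
    print(n,len(Q),r.x,np.sqrt(np.median(res(r.x)**2)),'gy min',np.sort(g[:,1])[:5].round(1))
    img=cv2.imread(f'pics/{n}0.png'); k=5
    L=proj(n,gon(*r.x,rodline())); L0=L.min(0).astype(int)-12; L1=L.max(0).astype(int)+12
    z=cv2.resize(img[L0[1]:L1[1],L0[0]:L1[0]],None,fx=k,fy=k,interpolation=cv2.INTER_CUBIC)
    for p in L: 
        q=((p-L0+.5)*k).astype(int); cv2.circle(z,tuple(int(i) for i in q),1,(0,0,255),-1)
    cv2.imwrite(f'pics/{n}fit1.png',z); print(z.shape,L0)
E
```

```text
scene 1120 [ 5.15336759e+02 -1.27049850e+01  1.76909800e-01] 2.3621688748771135 gy min [-75.6 -74.8 -73.2 -73.  -71.3]
(375, 710, 3) [265 196]
top 679 [ 5.14594687e+02 -1.48592995e+01  2.01169039e-01] 3.227767141147268 gy min [-77.6 -77.2 -75.3 -74.8 -72.7]
(545, 480, 3) [244 189]
```

```bash
cat >> h.py <<'E'
from scipy.optimize import least_squares
from scipy.ndimage import map_coordinates
def rodpts():
    return np.array([[130,-y,120] for y in np.arange(60,0,-4)]+[[130*np.cos(q),130*np.sin(q),120] for q in np.radians(np.arange(0,50,2))])
def meas(n,img,p0,W=8):
    """offset of the rod's mid edge from projected axis, in image"""
    g=img.astype(float).mean(-1)
    A=rodpts(); L=proj(n,gon(*p0,A)); t=np.gradient(L,axis=0); t/=np.linalg.norm(t,axis=1)[:,None]; nn=np.stack([-t[:,1],t[:,0]],-1)
    s=np.arange(-W,W+.01,.1); out=[]
    for l,v in zip(L,nn):
        pr=map_coordinates(g,[l[1]+s*v[1],l[0]+s*v[0]],order=1)
        th=(pr.max()+np.percentile(pr,15))/2; i0=int(np.argmax(pr)); a=i0
        while a>0 and pr[a]>th:a-=1
        b=i0
        while b<len(s)-1 and pr[b]>th:b+=1
        out.append((s[a]+s[b])/2 if a>0 and b<len(s)-1 else np.nan)
    out=np.array(out); return A,L+nn*out[:,None],nn,out
def fit(ns,imgs,p0,it=4):
    p=np.array(p0,float)
    for _ in range(it):
        M=[meas(n,im,p) for n,im in zip(ns,imgs)]
        def res(q):
            r=[]
            for n,(A,L,nn,o) in zip(ns,M):
                k=np.isfinite(o); r.append((((proj(n,gon(*q,A))-L)*nn).sum(1))[k])
            return np.concatenate(r)
        s=least_squares(res,p,loss='soft_l1',f_scale=.5); p=s.x
    return p,res(p)
E
python3 - <<'E'
from h import *
I={n:cv2.imread(f'pics/{n}0.png') for n in('scene','top')}
p0=[515,-15,.19]
for ns in (['top'],['scene'],['top','scene']):
    p,r=fit(ns,[I[n] for n in ns],p0); print(ns,p.round(3),len(r),np.std(r).round(2),abs(r).max().round(2),'tip',gon(*p,[130,-80,120]).round(1))
for n in I:
    img=I[n];k=5
    L=proj(n,gon(*p,rodline())); L0=L.min(0).astype(int)-14; L1=L.max(0).astype(int)+14
    C=proj(n,gon(*p,[[-100,-60,12],[50,-60,12],[50,160,12],[-100,160,12]])); 
    L0=np.minimum(L0,C.min(0).astype(int)-5);L1=np.maximum(L1,C.max(0).astype(int)+5)
    z=cv2.resize(img[L0[1]:L1[1],L0[0]:L1[0]],None,fx=k,fy=k,interpolation=cv2.INTER_CUBIC)
    f=lambda q:tuple(int(i) for i in (q-L0+.5)*k)
    for q in L: cv2.circle(z,f(q),1,(0,0,255),-1)
    for i in range(4): cv2.line(z,f(C[i]),f(C[(i+1)%4]),(0,255,0),1)
    cv2.imwrite(f'pics/{n}fit2.png',z); print(z.shape,L0)
E
```

```text
['top'] [ 5.13826e+02 -1.39250e+01  2.04000e-01] 40 0.08 0.2 tip [657.3 -65.9 120. ]
['scene'] [ 5.05178e+02 -1.35390e+01  2.70000e-01] 21 0.36 1.57 tip [651.8 -56.  120. ]
['top', 'scene'] [ 5.13907e+02 -1.41740e+01  1.79000e-01] 50 0.95 3.83 tip [656.1 -69.8 120. ]
(470, 735, 3) [262 193]
(605, 505, 3) [242 188]
```

View pics/topfit2.png

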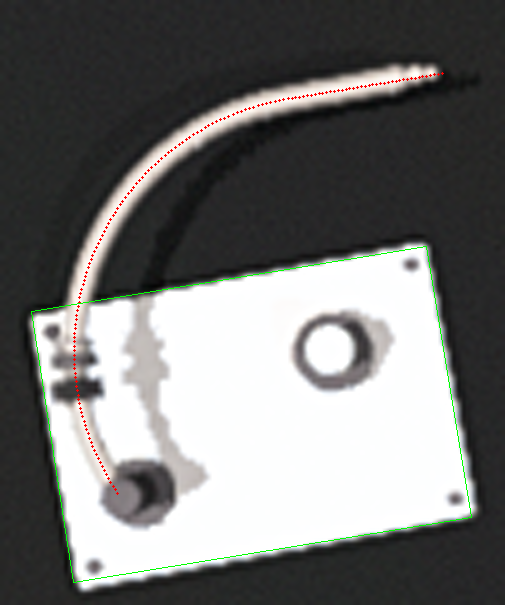

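View pics/scenefit2.png

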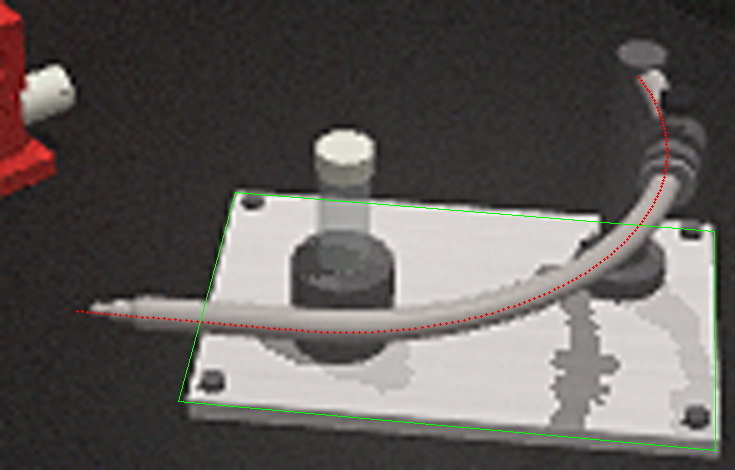

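```bash
python3 - <<'E'
from h import *
im=cv2.imread('pics/top0.png')
p,r=fit(['top'],[im],[515,-15,.19])
g=im.mean(-1); m=(g>110).astype(np.uint8); m[:,:240]=0;m[:,345:]=0;m[:230]=0;m[315:]=0
m=cv2.morphologyEx(m,cv2.MORPH_OPEN,np.ones((5,5)))
c=max(cv2.findContours(m,0,cv2.CHAIN_APPROX_NONE)[0],key=cv2.contourArea)
h=cv2.convexHull(c); b=cv2.boxPoints(cv2.minAreaRect(h)); W=np.array([ray_z('top',*q,12) for q in b]); print(W.round(1))
e=[W[(i+1)%4]-W[i] for i in range(4)]; print([(np.linalg.norm(v).round(1),np.degrees(np.arctan2(v[1],v[0])).round(2)) for v in e], 'centre',W.mean(0).round(1))
print('rod fit yaw deg',np.degrees(p[2]),'plate centre pred',gon(*p,[-25,50,12]))
# vial cap: 
for l in('carriage','rod_tip','stop_face','stop'): pass
# carriage: grey block top mask with depth
d=np.load('pics/top0d.npy');P=cloud('top',d)
v0,u0=262,418
sub=P[245:285,400:440]; z=sub[...,2]
m2=(z>72)&(z<95); m2=cv2.morphologyEx(m2.astype(np.uint8),cv2.MORPH_OPEN,np.ones((3,3)))
ct=max(cv2.findContours(m2,0,cv2.CHAIN_APPROX_NONE)[0],key=cv2.contourArea)
r=cv2.minAreaRect(ct); print('block depth rect px',r[0][0]+400,r[0][1]+245,r[1],r[2], 'world', ray_z('top',r[0][0]+400,r[0][1]+245,85).round(1), np.median(z[m2>0]))
k=14
cv2.imwrite('pics/carr_top.png',cv2.resize(im[242:288,398:445],None,fx=k,fy=k,interpolation=cv2.INTER_NEAREST))
s=cv2.imread('pics/scene0.png'); cv2.imwrite('pics/carr_sc.png',cv2.resize(s[195:250,183:230],None,fx=10,fy=10,interpolation=cv2.INTER_NEAREST))
E
```

```text
[[535.2 155.1  12. ]
 [579.8 -63.8  12. ]
 [427.  -94.7  12. ]
 [382.7 122.9  12. ]]
[(np.float64(223.4), np.float64(-78.47)), (np.float64(156.0), np.float64(-168.55)), (np.float64(222.0), np.float64(101.49)), (np.float64(155.8), np.float64(11.95))] centre [481.2  29.9  12. ]
rod fit yaw deg 11.696496162467016 plate centre pred [479.20839987  29.96866636  12.        ]
block depth rect px 421.3399963378906 258.8799991607666 (13.435029029846191, 12.303659439086914) 81.8698959350586 world [ 515.4 -310.6   85. ] 85.91003370670057
```

View pics/carr_top.png

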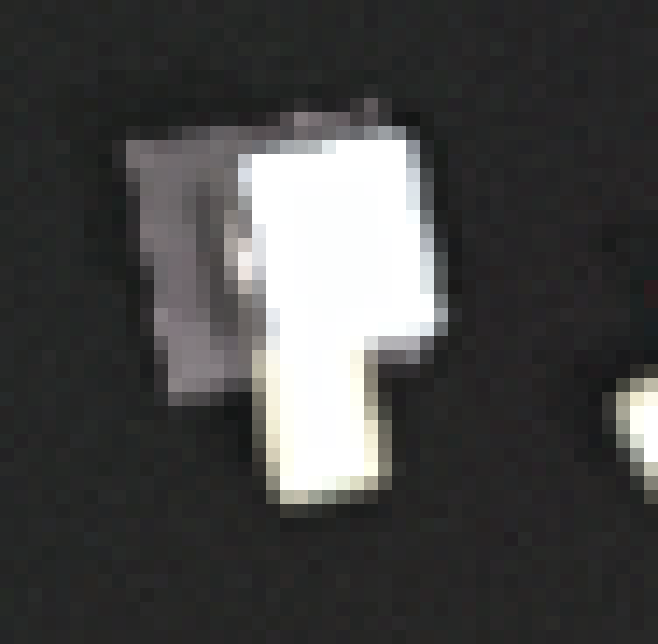

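View pics/carr_sc.png

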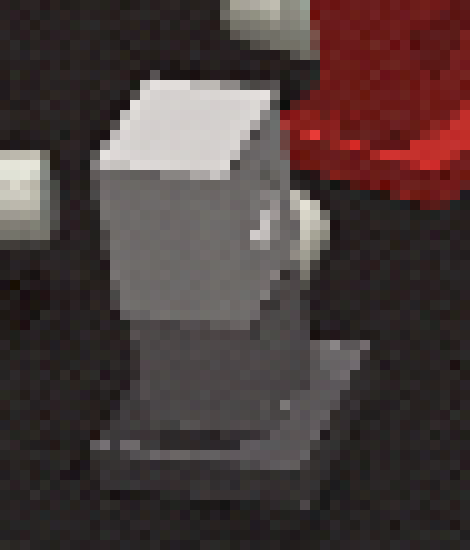

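```bash
cat >> h.py <<'E'
from scipy.optimize import minimize
def boxc(x0,x1,y0,y1,z0,z1): return np.array([[x,y,z] for x in(x0,x1) for y in(y0,y1) for z in(z0,z1)],float)
def nosec():
    a=np.linspace(0,2*np.pi,16,endpoint=False); return np.array([[x,11*np.cos(t),29+11*np.sin(t)] for x in(-15,-46) for t in a])
PARTS=[boxc(-25,25,-25,25,0,12),boxc(-15,15,-15,15,12,45),boxc(-18,18,-15,15,45,85),nosec()]
def sil(n,x,y,yaw,z0,roi,k=8,parts=PARTS):
    u0,v0,u1,v1=roi; M=np.zeros(((v1-v0)*k,(u1-u0)*k),np.uint8)
    for B in parts:
        Q=gon(x,y,yaw,B); Q[:,2]+=z0
        h=cv2.convexHull(((proj(n,Q)-[u0,v0]+.5)*k).astype(np.float32))
        cv2.fillConvexPoly(M,(h*16).astype(np.int32),255,shift=4)
    return cv2.resize(M,(u1-u0,v1-v0),interpolation=cv2.INTER_AREA)/255.
def fitc(n,mask,roi,p0,z0=0,parts=PARTS):
    u0,v0,u1,v1=roi; T=mask[v0:v1,u0:u1].astype(float)
    f=lambda p:((sil(n,p[0],p[1],p[2]/50,z0,roi,parts=parts)-T)**2).sum()
    best=None
    for dy in(-.1,0,.1):
        q0=np.array([p0[0],p0[1],(p0[2]+dy)*50])
        s=minimize(f,q0,method='Nelder-Mead',options=dict(initial_simplex=q0+np.array([[0,0,0],[6,0,0],[0,6,0],[0,0,5]]),xatol=.05,fatol=.01,maxiter=300))
        if best is None or s.fun<best.fun: best=s
    return np.array([best.x[0],best.x[1],best.x[2]/50]),best.fun,T.sum()
def gmask(im,th=70):
    b,g,r=[im[...,i].astype(int) for i in range(3)]
    return (((b+g+r)/3>th)&(r-b<45)).astype(np.uint8)
E
python3 - <<'E'
from h import *
for n,roi,th in(('top',(398,242,440,284),66),('scene',(186,196,224,250),62)):
    im=cv2.imread(f'pics/{n}0.png'); m=gmask(im,th)
    if n=='scene': 
        m[:,:190]=0
    p,f,t=fitc(n,m,roi,[509,-305,.14]); print(n,p.round(2),f,t)
    S=sil(n,*p,0,roi); u0,v0,u1,v1=roi
    z=np.dstack([m[v0:v1,u0:u1]*255.,S*255,S*0]); cv2.imwrite(f'pics/{n}sil.png',cv2.resize(z,None,fx=8,fy=8,interpolation=cv2.INTER_NEAREST))
a=cv2.imread('pics/topsil.png');b=cv2.imread('pics/scenesil.png');H=max(a.shape[0],b.shape[0])
pad=lambda x:cv2.copyMakeBorder(x,0,H-x.shape[0],0,0,0)
cv2.imwrite('pics/sil.png',np.hstack([pad(a),pad(b)]))
E
```

```text
top [ 5.1526e+02 -3.1382e+02  1.5000e-01] 23.48638216070742 465.0
scene [ 5.0852e+02 -3.1327e+02  1.7000e-01] 187.40996539792388 774.0[ WARN:0@1.318] global loadsave.cpp:1063 imwrite_ Unsupported depth image for selected encoder is fallbacked to CV_8U.
```

View pics/sil.png

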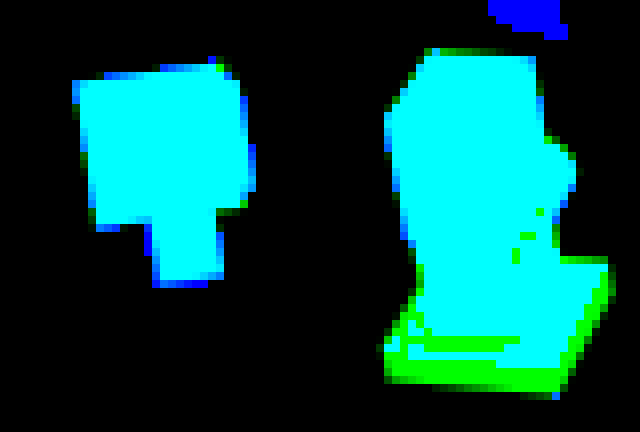

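```bash
T='[32.2,-82.9,-4.5]'; python3 -m inch '{"grip":[0.4,0.4,0.4,0.4,0.4,0.4,0.4,0.4,0.4,0.4],"travel":[[32.2,-82.9,-4.5],[32.2,-82.9,-4.5],[32.2,-82.9,-4.5],[32.2,-82.9,-4.5],[32.2,-82.9,-4.5],[32.2,-82.9,-4.5],[32.2,-82.9,-4.5],[32.2,-82.9,-4.5],[32.2,-82.9,-4.5],[32.2,-82.9,-4.5]],"turn":[[0,0,-61],[0,0,-61],[0,0,-61],[0,0,-61],[0,0,-61],[0,0,-61],[0,0,-61],[0,0,-61],[0,0,-61],[0,0,-61]]}' 30
```

```text
clock: 1.75
eef_pos: [419.1, -68.9, 174.1]
eef_rot: [3.141, 0.0, 1.719]
wrist_force: [0.4, 0.9, 0.2]
finger_gap: 65.8
```

```bash
python3 -m inch '{"grip":[0.4,0.4,0.4,0.4,0.4,0.4,0.4],"travel":[[9.5,-24.5,-3],[9.5,-24.5,-3],[9.5,-24.5,-3],[9.5,-24.5,-3],[9.5,-24.5,-3],[9.5,-24.5,-3],[9.5,-24.5,-3]],"turn":[[0,0,0],[0,0,0],[0,0,0],[0,0,0],[0,0,0],[0,0,0],[0,0,0]]}'; python3 - <<'E'
from h import *
for n in('top','scene'):
    p,d=manip.camera(n); cv2.imwrite(f'pics/{n}1.png',p[:,:,::-1])
a=cv2.imread('pics/top1.png')[210:330,360:480];b=cv2.imread('pics/scene1.png')[120:260,130:290]
cv2.imwrite('pics/v1.png',np.hstack([cv2.resize(a,(400,400)),cv2.resize(b,(400,400))]))
E
```

```text
clock: 2.62
eef_pos: [513.9, -313.1, 144.3]
eef_rot: [3.141, 0.0, 1.719]
wrist_force: [-0.4, 0.1, -0.2]
finger_gap: 65.9
```

View pics/v1.png

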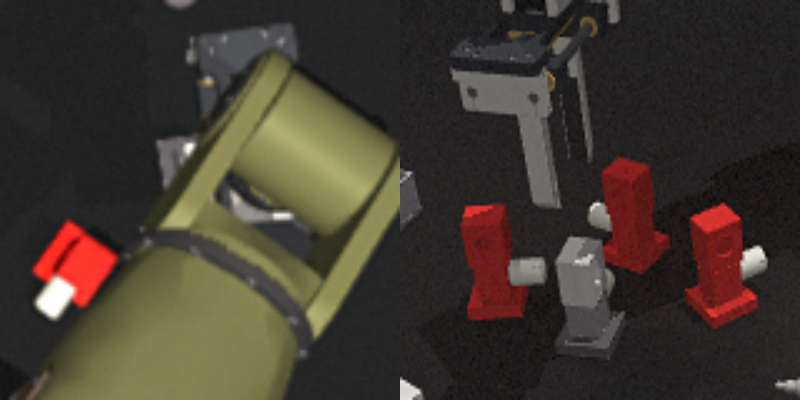

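```bash
python3 - <<'E'
from h import *
print(proj('scene',[513.9,-313.1,144.3]),proj('scene',[515.3,-313.8,85]),proj('scene',[508.5,-313.3,85]))
c,s=np.cos(.15),np.sin(.15)
for t in(-33,33):
  for w in(-8,8): print(t,w,proj('scene',[513.9+c*t-s*w,-313.1+s*t+c*w,144.3]))
b=cv2.imread('pics/scene1.png')[140:240,160:250]
cv2.imwrite('pics/v1b.png',cv2.resize(b,None,fx=6,fy=6,interpolation=cv2.INTER_CUBIC))
E
```

```text
[[195.58864974 184.26757676]] [[199.10466716 208.01695375]] [[200.85259274 206.46871886]]
-33 -8 [[197.69599399 176.46360158]]
-33 8 [[204.68604188 177.06554332]]
33 -8 [[186.03572441 191.83023722]]
33 8 [[193.36665609 192.49612477]]
```

View pics/v1b.png

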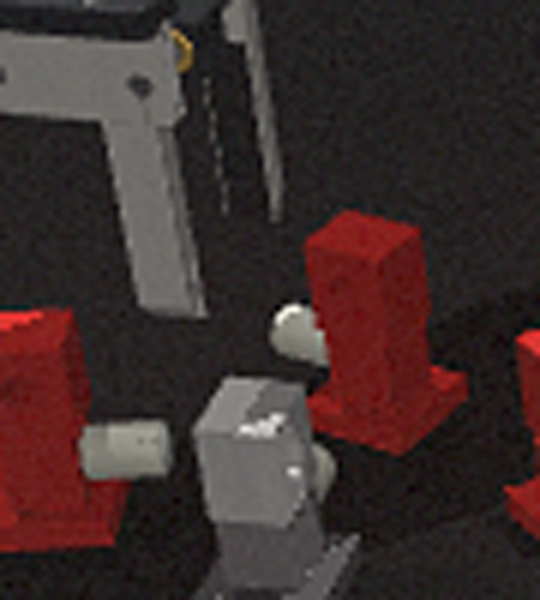

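```bash
python3 -m inch '{"grip":[0.4,0.4,0.4,0.4,-0.6,-0.6,-0.6,-0.6],"travel":[[0,0.15,-3],[0,0.15,-7],[0,0.15,-9.5],[0,0.15,-9.5],[0,0.15,-9.5],[0,0.15,-9.5],[0,0.15,-9.5],[0,0.15,-9.5]],"turn":[[0,0,0],[0,0,0],[0,0,0],[0,0,0],[0,0,0],[0,0,0],[0,0,0],[0,0,0]]}' 30
```

```text
clock: 3.72
eef_pos: [514.3, -311.8, 50.3]
eef_rot: [3.14, 0.001, 1.72]
wrist_force: [-2.1, 0.2, 5.0]
finger_gap: 35.8
```

```bash
python3 - <<'E'
from h import *
p=[513.8,-13.9,.204]
print('tip pred scene',proj('scene',gon(*p,[[130,-80,120],[130,-40,120],[130,0,120]])))
print('scene tip by ray',ray_z('scene',280.5,254.5,120))
im=cv2.imread('pics/scene0.png'); z=im[235:285,270:345]
cv2.imwrite('pics/tipz.png',cv2.resize(z,None,fx=10,fy=10,interpolation=cv2.INTER_NEAREST))
im=cv2.imread('pics/top0.png'); z=im[190:225,275:340]
cv2.imwrite('pics/tipzt.png',cv2.resize(z,None,fx=10,fy=10,interpolation=cv2.INTER_NEAREST))
print('top',proj('top',gon(*p,[[130,-80,120],[130,-40,120],[130,0,120]])))
E
```

```text
tip pred scene [[278.63524415 255.58354326]
 [300.58687232 257.15154261]
 [322.71972222 258.73248658]]
scene tip by ray [653.33149348 -63.88783291 120.        ]
top [[328.45068165 201.71585645]
 [313.1258364  204.62822328]
 [297.7958491  207.54156732]]
```

View pics/tipz.png

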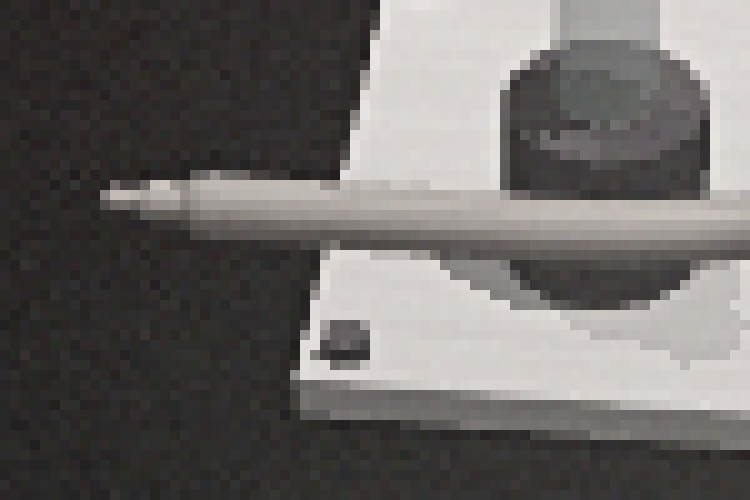

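View pics/tipzt.png

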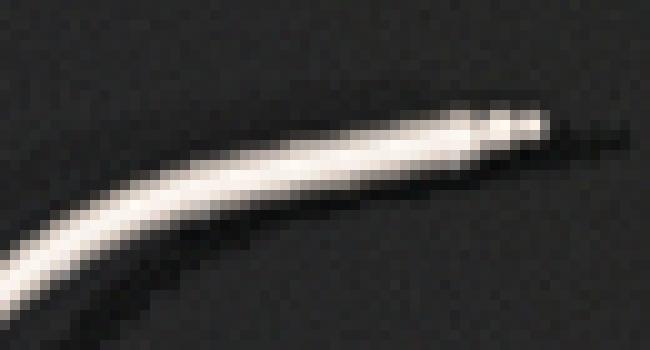

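```bash
python3 -m inch '{"grip":[-0.6,-0.6,-0.6,-0.6,-0.6,-0.6,-0.6,-0.6,-0.6,-0.6],"travel":[[0,0,3],[0,0,5.5],[4,5,5.5],[8,10,5.5],[12,15,5.5],[15,20,5.5],[15,20.2,5.5],[15,20.2,5.5],[15,20.2,5.5],[15,20.2,5.5]],"turn":[[0,0,0],[0,0,0],[0,0,3],[0,0,3.1],[0,0,3.1],[0,0,3.1],[0,0,3.1],[0,0,3.1],[0,0,3.1],[0,0,3.1]]}' 30; python3 - <<'E'
from h import *
for n in('top','scene'):
    p,d=manip.camera(n); cv2.imwrite(f'pics/{n}2.png',p[:,:,::-1]); np.save(f'pics/{n}2d.npy',d)
s=manip.read_state(); print(s['eef_pos'],s['wrist_force'])
a=cv2.imread('pics/top2.png')[170:290,240:400];b=cv2.imread('pics/scene2.png')[195:315,200:350]
cv2.imwrite('pics/v2t.png',cv2.resize(a,None,fx=5,fy=5,interpolation=cv2.INTER_CUBIC));cv2.imwrite('pics/v2s.png',cv2.resize(b,None,fx=5,fy=5,interpolation=cv2.INTER_CUBIC))
E
```

```text
clock: 4.97
eef_pos: [663.9, -111.0, 105.4]
eef_rot: [3.14, 0.001, 1.772]
wrist_force: [-0.4, 0.4, -3.4]
finger_gap: 35.6
[ 664.01798081 -110.58028212  105.37406034] [-0.43999629  1.28475346 -2.77948625]
```

View pics/v2t.png

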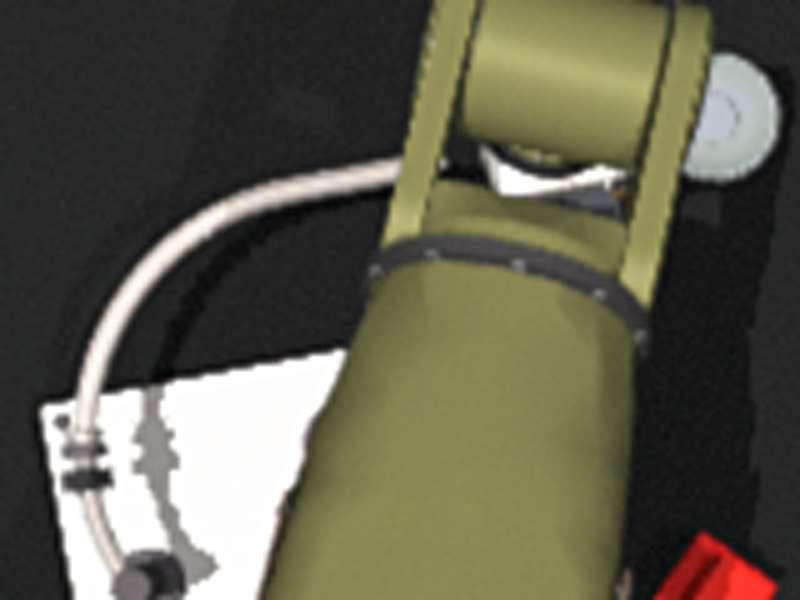

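View pics/v2s.png

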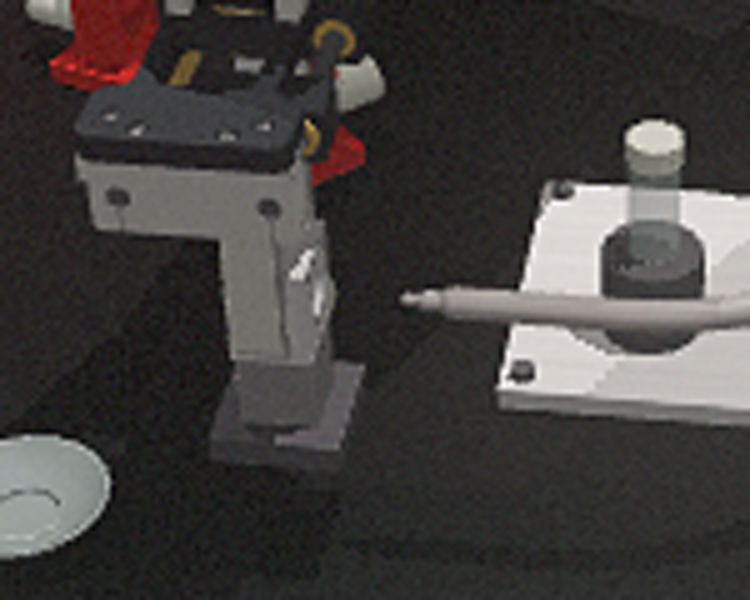

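```bash
python3 - <<'E'
from h import *
s=[663.9,-110.6,105.4]; a=.201; im=cv2.imread('pics/scene2.png')
# predicted features in carriage frame (origin at underside)
o=[s[0],s[1]]; z0=105.4-50.3
def pr(P): 
    Q=gon(o[0],o[1],a,np.array(P,float)); Q[:,2]+=z0; return proj('scene',Q)
k=14;u0,v0=235,230
z=cv2.resize(im[v0:v0+42,u0:u0+55],None,fx=k,fy=k,interpolation=cv2.INTER_NEAREST)
f=lambda q:tuple(int(i) for i in (q-[u0,v0]+.5)*k)
t=np.linspace(0,2*np.pi,30)
for q in pr([[8*np.cos(x),15,65+8*np.sin(x)] for x in t]): cv2.circle(z,f(q),2,(0,0,255),-1)
for P in ([[18,15,85],[18,15,45],[-18,15,45],[-18,15,85],[18,15,85],[18,-15,85]],[[25,25,12],[-25,25,12]],[[25,25,12],[25,-25,12]],[[25,25,0],[25,-25,0]]):
    Q=pr(P)
    for i in range(len(Q)-1): cv2.line(z,f(Q[i]),f(Q[i+1]),(0,255,0),1)
cv2.imwrite('pics/v2m.png',z)
print(pr([[0,15,65]]))
d=(np.load('pics/scene2d.npy')); P=cloud('scene',d)
E
```

```text
[[262.52262378 253.49974914]]
```

View pics/v2m.png

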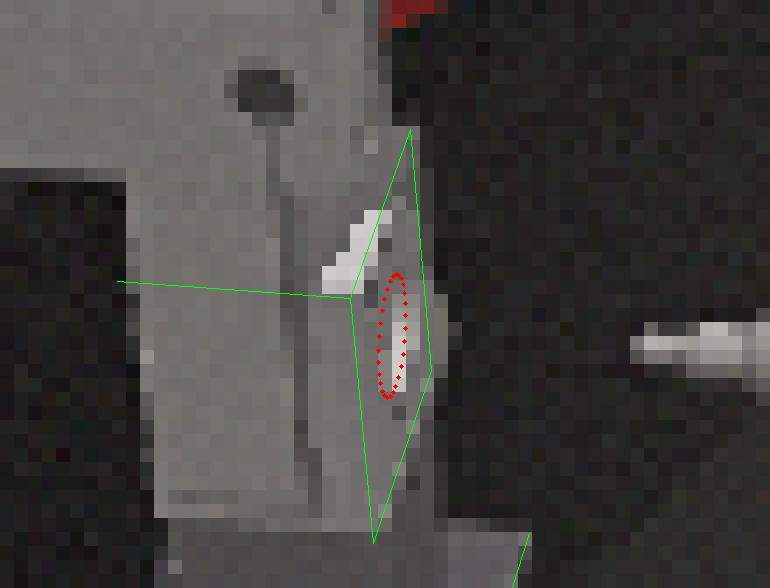

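```bash
python3 - <<'E'
from h import *
g=cv2.imread('pics/scene0.png').astype(float).mean(-1)+0; g2=cv2.imread('pics/scene2.png').astype(float).mean(-1)
us=np.arange(290,302);cs=[]
for G in(g,g2):
  c=[]
  for u in us:
    pr=np.interp(np.arange(242,270,.05),np.arange(480),G[:,u]); x=np.arange(242,270,.05)
    mx=np.sort(pr)[-40:].mean(); bg=np.percentile(pr,10); th=(mx+bg)/2; w=x[pr>th]; 
    # contiguous around 256
    c.append((w.min()+w.max())/2 if w.max()-w.min()<9 else np.nan)
  cs.append(np.array(c)); print(np.round(c,2))
m=np.nanmean(cs,axis=0)
A=np.polyfit(us,m,1); print('line',A, 'v@280',np.polyval(A,280))
B=np.array([663.9,-110.6,120.]); 
for yaw in(.195,.204,.213):
  uu=np.array([-np.sin(yaw),np.cos(yaw),0]); 
  for dx in(0,-2,-4):
    L=proj('scene',B+[dx,0,0]+np.outer(np.arange(20,130,1),uu)); v=np.interp(us,L[:,0],L[:,1]); print(yaw,dx,'mean dv',np.mean(v-m).round(2),'slope',np.polyfit(us,v,1)[0].round(4))
# tip distance: u=279.7
L=proj('scene',B+np.outer(np.arange(0,130,.5),uu)); print('tip dist ahead of bore',np.interp(279.7,L[:,0],np.arange(0,130,.5)))
E
```

```text
[254.3  254.13 254.28 254.4  254.43 254.55 254.58 254.65 254.7  254.9
    nan    nan]
[254.58 254.3  254.55 254.63 254.73 254.9  254.88 254.95 254.93 255.
    nan    nan]
line [nan nan] v@280 nan
0.195 0 mean dv nan slope 0.077
0.195 -2 mean dv nan slope 0.0769
0.195 -4 mean dv nan slope 0.0768
0.204 0 mean dv nan slope 0.0713
0.204 -2 mean dv nan slope 0.0711
0.204 -4 mean dv nan slope 0.071
0.213 0 mean dv nan slope 0.0655
0.213 -2 mean dv nan slope 0.0654
0.213 -4 mean dv nan slope 0.0653
tip dist ahead of bore 46.50374892669616<stdin>:12: RuntimeWarning: Mean of empty slice
```

```bash
python3 - <<'E'
from h import *
us=np.arange(290,299);cs=[]
for f in('0','2'):
  G=cv2.imread(f'pics/scene{f}.png').astype(float).mean(-1); c=[];wd=[]
  for u in us:
    x=np.arange(246,264,.05); pr=np.interp(x,np.arange(480),G[:,u]); th=np.percentile(pr,20)+22
    w=x[pr>th]; c.append((w.min()+w.max())/2); wd.append(w.max()-w.min())
  cs.append(np.array(c)); print(np.round(c,2),np.round(wd,1))
m=np.mean(cs,axis=0); print('slope',np.polyfit(us,m,1)[0])
B=np.array([663.9,-110.6,120.])
for yaw in(.195,.204,.213):
  uu=np.array([-np.sin(yaw),np.cos(yaw),0]); 
  for dx in(0,-2,-4):
    L=proj('scene',B+[dx,0,0]+np.outer(np.arange(20,130,1),uu)); v=np.interp(us,L[:,0],L[:,1]); print(yaw,dx,'mean dv',np.mean(v-m).round(2),'slope',np.polyfit(us,v,1)[0].round(4))
print('expected width px',12/ (1/482.7)/np.linalg.norm(B-cal('scene')[4][:3,3]))
E
```

```text
[254.83 254.9  254.93 254.93 255.   255.25 255.33 255.35 255.4 ] [6.9 7.2 7.  7.1 7.  6.4 6.6 6.4 6.5]
[254.9  254.93 255.05 255.08 255.1  255.38 255.38 255.45 255.48] [6.8 7.3 7.1 7.1 6.9 6.6 6.6 6.8 6.8]
slope 0.08000000000001764
0.195 0 mean dv 0.85 slope 0.077
0.195 -2 mean dv 0.17 slope 0.0769
0.195 -4 mean dv -0.52 slope 0.0768
0.204 0 mean dv 0.62 slope 0.0713
0.204 -2 mean dv -0.06 slope 0.0711
0.204 -4 mean dv -0.74 slope 0.071
0.213 0 mean dv 0.4 slope 0.0655
0.213 -2 mean dv -0.28 slope 0.0654
0.213 -4 mean dv -0.96 slope 0.0653
expected width px 6.541406556002524
```

```bash
python3 -m inch '{"grip":[-0.6,-0.6,-0.6,-0.6,-0.6,-0.6],"travel":[[-0.15,0,0],[-0.45,1.47,0],[-0.75,2.94,0],[-0.86,3.43,0],[-0.96,3.92,0],[-0.96,3.92,0]],"turn":[[0,0,0],[0,0,0],[0,0,0],[0,0,0],[0,0,0],[0,0,0]]}'; python3 - <<'E'
from h import *
p,d=manip.camera('scene'); cv2.imwrite('pics/scene3.png',p[:,:,::-1])
s=manip.read_state(); print(s['eef_pos'],s['wrist_force'],s['moment'])
cv2.imwrite('pics/v3.png',cv2.resize(cv2.imread('pics/scene3.png')[215:285,225:310],None,fx=8,fy=8,interpolation=cv2.INTER_CUBIC))
E
```

```text
clock: 5.82
eef_pos: [654.4, -71.1, 105.4]
eef_rot: [3.14, 0.001, 1.773]
wrist_force: [0.2, 0.1, -2.5]
finger_gap: 36.0
[654.44336319 -71.40213239 105.36718218] [ 0.87483311  1.03820238 -4.0406199 ] [-0.02326446  0.00899113 -0.02573332]
```

View pics/v3.png

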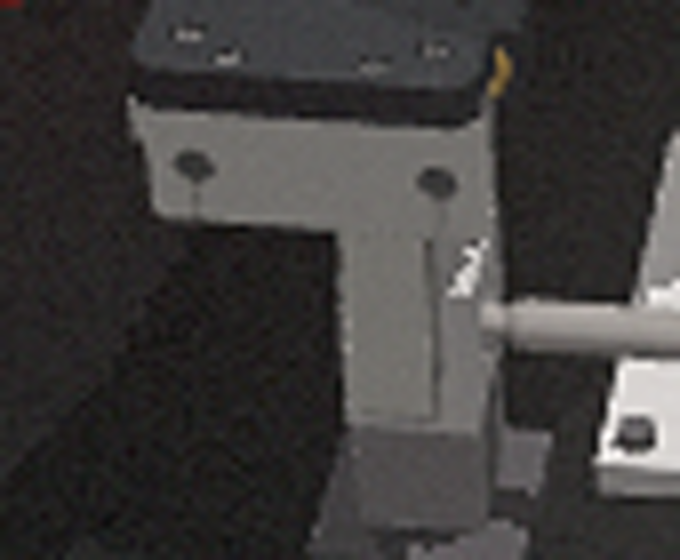

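```bash
python3 -m inch '{"grip":[-0.6,-0.6,-0.6,-0.6],"travel":[[-0.08,0.4,0],[-0.16,0.8,0],[-0.24,1.2,0],[-0.24,1.2,0]],"turn":[[0,0,0],[0,0,0],[0,0,0],[0,0,0]]}';  python3 -m inch '{"grip":[-0.6,-0.6,-0.6],"travel":[[-0.08,0.4,0],[-0.16,0.8,0],[-0.16,0.8,0]],"turn":[[0,0,0],[0,0,0],[0,0,0]]}'; python3 - <<'E'
from cell import manip
s=manip.read_state(); print(s['eef_pos'],s['wrist_force'],s['moment'])
E
```

```text
clock: 6.38
eef_pos: [652.0, -59.1, 105.4]
eef_rot: [3.14, 0.002, 1.773]
wrist_force: [-0.3, 0.0, -3.1]
finger_gap: 35.9
clock: 6.75
eef_pos: [650.4, -50.7, 105.4]
eef_rot: [3.14, 0.001, 1.774]
wrist_force: [-0.4, -0.1, -2.7]
finger_gap: 35.7
[650.38982274 -50.66569597 105.43943505] [-0.40083758 -0.14023536 -2.7048643 ] [-0.08272466  0.00139079  0.02963964]
```

```bash
python3 -m inch '{"grip":[-0.6,-0.6,-0.6,-0.6],"travel":[[-0.2,1,0],[-0.4,2,0],[-0.5,2.45,0],[-0.5,2.45,0]],"turn":[[0,0,0],[0,0,0],[0,0,0],[0,0,0]]}'; for s in 1; do python3 -m inch '{"grip":[-0.6,-0.6,-0.6,-0.6],"travel":[[0.1,0.02,0],[0.2,0.04,0],[0.3,0.06,0],[0.3,0.06,0]],"turn":[[0,0,0],[0,0,0],[0,0,0],[0,0,0]]}'; done
```

```text
clock: 7.25
eef_pos: [645.4, -25.7, 105.5]
eef_rot: [3.14, 0.001, 1.774]
wrist_force: [-0.0, -0.8, -3.0]
finger_gap: 35.7
clock: 7.75
eef_pos: [648.4, -25.2, 105.5]
eef_rot: [3.14, 0.002, 1.774]
wrist_force: [0.3, 0.4, -3.5]
finger_gap: 35.6
```

```bash
python3 -m inch '{"grip":[-0.6,-0.6,-0.6],"travel":[[0.1,0.02,0],[0.1,0.02,0],[0.1,0.02,0]],"turn":[[0,0,0],[0,0,0],[0,0,0]]}'
```

```text
clock: 8.12
eef_pos: [649.0, -25.1, 105.4]
eef_rot: [3.141, 0.001, 1.774]
wrist_force: [-5.2, -0.8, -0.3]
finger_gap: 35.7
```

```bash
python3 -m inch '{"grip":[-0.6,-0.6,-0.6,-0.6],"travel":[[-0.2,-0.04,0],[-0.4,-0.08,0],[-0.52,-0.1,0],[-0.52,-0.1,0]],"turn":[[0,0,0],[0,0,0],[0,0,0],[0,0,0]]}'
```

```text
clock: 8.62
eef_pos: [644.9, -25.9, 105.5]
eef_rot: [3.137, 0.002, 1.774]
wrist_force: [10.1, 0.8, -8.1]
finger_gap: 36.0
```

```bash
python3 -m inch '{"grip":[-0.6,-0.6,-0.6,-0.6],"travel":[[0.2,0.04,0],[0.2,0.04,-0.15],[0.2,0.04,-0.25],[0.2,0.04,-0.25]],"turn":[[0,0,0],[0,0,0],[0,0,0],[0,0,0]]}';python3 -m inch '{"grip":[-0.6,-0.6,-0.6,-0.6],"travel":[[0,0,0.2],[0,0,0.4],[0,0,0.48],[0,0,0.48]],"turn":[[0,0,0],[0,0,0],[0,0,0],[0,0,0]]}'
```

```text
clock: 9.12
eef_pos: [646.8, -25.6, 103.2]
eef_rot: [3.137, 0.002, 1.774]
wrist_force: [-0.6, 0.3, 0.6]
finger_gap: 36.1
clock: 9.62
eef_pos: [646.7, -25.5, 107.3]
eef_rot: [3.138, 0.002, 1.774]
wrist_force: [3.8, -0.6, -11.2]
finger_gap: 35.9
```

```bash
cat >> h.py <<'E'
C0=np.array([511.6,-12.8]); TH=.203
def tgt(phi,C=C0,th=TH,R=129.6):
    a=th+np.radians(phi); return np.array([C[0]+R*np.cos(a),C[1]+R*np.sin(a)])
def plan(phis,**k):
    s=manip.read_state(); e=s['eef_pos']; y0=s['eef_rot'][2]
    print('now',e.round(2),s['eef_rot'].round(4),s['wrist_force'].round(1))
    for f in phis:
        t=tgt(f,**k); dyaw=np.degrees(TH+np.radians(f)+np.pi/2-y0)
        print(f,[round(float(v),3) for v in (*((t-e[:2])/10),(105.2-e[2])/10)],'turn',round(dyaw,2))
E
python3 - <<'E'
from h import *
C=[513.8-0,-13.9]
for nm,u,v in(('disc near',77,377),('disc mid',77,388),('disc far',77,402),('buf mid',76,355),('buf near',77,340)):
    w=ray_z('top',242+u/5-.5,188+v/5-.5,120); r=w[:2]-C; print(nm,w.round(1),np.degrees(np.arctan2(r[1],r[0]))-np.degrees(.204),np.hypot(*r))
im=cv2.imread('pics/top2.png')[235:285,240:285]; cv2.imwrite('pics/stopz.png',cv2.resize(im,None,fx=12,fy=12,interpolation=cv2.INTER_CUBIC))
# next: straight point: rod y -8 before bend start, then arc
u=np.array([-np.sin(TH),np.cos(TH)]); b=tgt(0,R=130); print('bend start',b)
plan([0,5,10,15,20])
E
```

```text
disc near [497.7 114.1 120. ] 85.46651854004097 129.04281748231594
disc mid [492.1 114.  120. ] 87.92783817821004 129.73538697091152
disc far [485.  113.9 120. ] 91.01349792480109 130.9576645944237
buf mid [508.9 114.9 120. ] 80.478631286186 128.89164583088802
buf near [516.6 114.6 120. ] 77.07122220743396 128.4907184304933
bend start [638.93060086  13.40912217]
now [646.75 -25.54 107.35] [3.1379e+00 1.7000e-03 1.7740e+00] [  3.8  -0.6 -11.2]
0 [-0.821, 3.887, -0.215] turn -0.01
5 [-1.097, 4.984, -0.215] turn 4.99
10 [-1.467, 6.052, -0.215] turn 9.99
15 [-1.929, 7.083, -0.215] turn 14.99
20 [-2.48, 8.071, -0.215] turn 19.99
```

View pics/stopz.png

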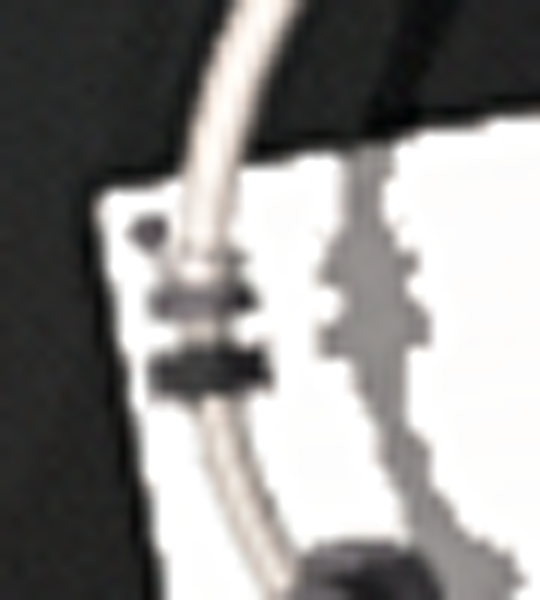

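```bash
python3 -m inch '{"grip":[-0.6,-0.6,-0.6,-0.6,-0.6],"travel":[[0,0,-0.21],[-0.25,1.3,-0.21],[-0.54,2.6,-0.21],[-0.82,3.89,-0.21],[-0.82,3.89,-0.21]],"turn":[[0,0,0],[0,0,0],[0,0,0],[0,0,0],[0,0,0]]}'; python3 - <<'E'
from h import *
plan([4,8,12,16,20])
E
```

```text
clock: 10.25
eef_pos: [638.4, 14.7, 105.5]
eef_rot: [3.138, 0.002, 1.776]
wrist_force: [0.9, -0.1, -3.6]
finger_gap: 35.8
now [638.39  14.7  105.48] [3.1377e+00 1.6000e-03 1.7756e+00] [ 0.9 -0.1 -3.6]
4 [-0.198, 0.742, -0.028] turn 3.9
8 [-0.472, 1.604, -0.028] turn 7.9
12 [-0.805, 2.445, -0.028] turn 11.9
16 [-1.197, 3.261, -0.028] turn 15.9
20 [-1.644, 4.047, -0.028] turn 19.9
```

```bash
python3 -m inch '{"grip":[-0.6,-0.6,-0.6,-0.6,-0.6,-0.6],"travel":[[-0.2,0.74,0],[-0.47,1.6,0],[-0.8,2.45,0],[-1.2,3.26,0],[-1.64,4.05,0],[-1.64,4.05,0]],"turn":[[0,0,3.9],[0,0,7.9],[0,0,11.9],[0,0,15.9],[0,0,19.9],[0,0,19.9]]}'; python3 - <<'E'
from h import *
plan([20,24,28,32,36,40])
E
```

```text
clock: 11.0
eef_pos: [621.9, 55.4, 105.6]
eef_rot: [3.138, 0.002, 2.123]
wrist_force: [0.2, -0.1, -3.0]
finger_gap: 35.5
now [621.94  55.38 105.57] [3.1376e+00 1.7000e-03 2.1230e+00] [ 0.2 -0.1 -3. ]
20 [0.0, -0.021, -0.037] turn -0.01
24 [-0.501, 0.732, -0.037] turn 3.99
28 [-1.053, 1.449, -0.037] turn 7.99
32 [-1.654, 2.125, -0.037] turn 11.99
36 [-2.301, 2.758, -0.037] turn 15.99
40 [-2.99, 3.343, -0.037] turn 19.99
```

No lateral load so far, so I'll carry on round the bend.

```bash
python3 -m inch '{"grip":[-0.6,-0.6,-0.6,-0.6,-0.6,-0.6],"travel":[[-0.5,0.73,-0.03],[-1.05,1.45,-0.03],[-1.65,2.12,-0.03],[-2.3,2.76,-0.03],[-2.99,3.34,-0.03],[-2.99,3.34,-0.03]],"turn":[[0,0,4],[0,0,8],[0,0,12],[0,0,16],[0,0,20],[0,0,20]]}'; python3 - <<'E'
from h import *
plan([40]); a=TH+np.radians(40); print('radial dir',np.cos(a),np.sin(a))
E
```

```text
clock: 11.75
eef_pos: [592.1, 88.6, 105.5]
eef_rot: [3.138, 0.002, 2.47]
wrist_force: [0.5, 0.7, -2.2]
finger_gap: 35.6
now [592.1   88.61 105.45] [3.1376e+00 1.9000e-03 2.4704e+00] [ 0.5  0.7 -2.2]
40 [-0.005, 0.02, -0.025] turn 0.09
radial dir 0.6207230787089689 0.7840298843526687
```

```bash
python3 -m inch '{"grip":[-0.6,-0.6,-0.6],"travel":[[0.08,0.1,0],[0.16,0.2,0],[0.16,0.2,0]],"turn":[[0,0,0],[0,0,0],[0,0,0]]}';python3 -m inch '{"grip":[-0.6,-0.6,-0.6,-0.6],"travel":[[-0.1,-0.12,0],[-0.2,-0.25,0],[-0.28,-0.35,0],[-0.28,-0.35,0]],"turn":[[0,0,0],[0,0,0],[0,0,0],[0,0,0]]}'
```

```text
clock: 12.12
eef_pos: [593.7, 89.8, 105.4]
eef_rot: [3.139, 0.002, 2.469]
wrist_force: [-2.7, -4.5, -0.1]
finger_gap: 35.6
clock: 12.62
eef_pos: [591.5, 86.9, 105.4]
eef_rot: [3.137, 0.003, 2.469]
wrist_force: [5.5, 4.2, -6.2]
finger_gap: 35.9
```

```bash
python3 - <<'E'
from h import *
plan([42,46,50,54])
E
```

```text
now [591.49  86.88 105.4 ] [3.1369e+00 2.7000e-03 2.4689e+00] [ 5.5  4.2 -6.2]
42 [-0.304, 0.467, -0.02] turn 2.17
46 [-1.05, 0.978, -0.02] turn 6.17
50 [-1.831, 1.435, -0.02] turn 10.17
54 [-2.641, 1.837, -0.02] turn 14.17
```

```bash
python3 -m inch '{"grip":[-0.6,-0.6,-0.6,-0.6,-0.6],"travel":[[-0.3,0.47,-0.02],[-1.05,0.98,-0.02],[-1.83,1.43,-0.02],[-2.64,1.84,-0.02],[-2.64,1.84,-0.02]],"turn":[[0,0,2.2],[0,0,6.2],[0,0,10.2],[0,0,14.2],[0,0,14.2]]}'; python3 - <<'E'
from h import *
for n in('scene',):
    p,d=manip.camera(n); cv2.imwrite(f'pics/{n}4.png',p[:,:,::-1])
cv2.imwrite('pics/v4.png',cv2.resize(cv2.imread('pics/scene4.png')[150:290,310:450],None,fx=4.2,fy=4.2,interpolation=cv2.INTER_CUBIC))
plan([55,56,57,58,59,60,61,62])
E
```

```text
clock: 13.25
eef_pos: [564.7, 105.6, 105.3]
eef_rot: [3.137, 0.003, 2.718]
wrist_force: [0.3, 0.6, -2.5]
finger_gap: 35.8
now [565.08 105.44 105.38] [3.1368e+00 2.8000e-03 2.7162e+00] [-0.1 -0.9 -3.1]
55 [-0.207, 0.073, -0.018] turn 1.0
56 [-0.415, 0.161, -0.018] turn 2.0
57 [-0.625, 0.245, -0.018] turn 3.0
58 [-0.837, 0.326, -0.018] turn 4.0
59 [-1.049, 0.403, -0.018] turn 5.0
60 [-1.263, 0.476, -0.018] turn 6.0
61 [-1.479, 0.545, -0.018] turn 7.0
62 [-1.695, 0.611, -0.018] turn 8.0
```

View pics/v4.png

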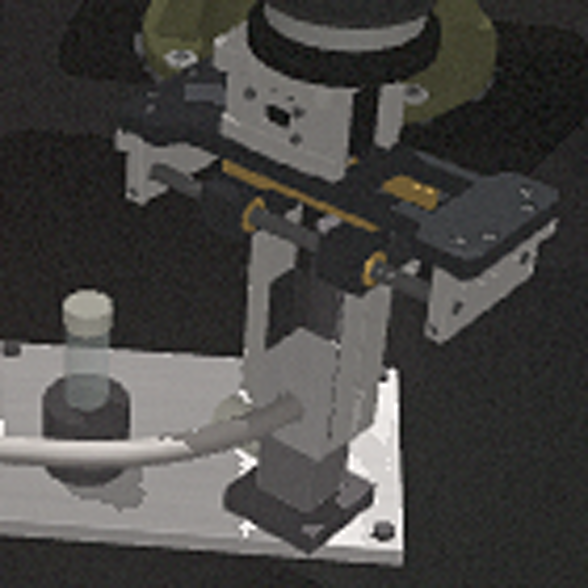

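```bash
python3 -m inch '{"grip":[-0.6,-0.6,-0.6,-0.6,-0.6],"travel":[[-0.41,0.16,-0.02],[-0.84,0.33,-0.02],[-1.26,0.48,-0.02],[-1.7,0.61,-0.02],[-1.7,0.61,-0.02]],"turn":[[0,0,2],[0,0,4],[0,0,6],[0,0,8],[0,0,8]]}'; python3 - <<'E'
from h import *
plan([63,64,65,66])
E
```

```text
clock: 13.92
eef_pos: [547.9, 111.6, 105.3]
eef_rot: [3.137, 0.003, 2.857]
wrist_force: [-0.4, -0.2, -3.1]
finger_gap: 35.8
now [547.88 111.65 105.28] [3.1368e+00 2.9000e-03 2.8567e+00] [-0.4 -0.2 -3.1]
63 [-0.193, 0.052, -0.008] turn 0.95
64 [-0.412, 0.11, -0.008] turn 1.95
65 [-0.632, 0.164, -0.008] turn 2.95
66 [-0.852, 0.214, -0.008] turn 3.95
```

```bash
python3 -m inch '{"grip":[-0.6,-0.6,-0.6],"travel":[[-0.19,0.05,0],[-0.3,0.08,0],[-0.3,0.08,0]],"turn":[[0,0,1],[0,0,1.5],[0,0,1.5]]}'; python3 - <<'E'
from h import *
plan([65])
E
python3 -m inch '{"grip":[-0.6,-0.6,-0.6],"travel":[[-0.19,0.05,0],[-0.33,0.08,0],[-0.33,0.08,0]],"turn":[[0,0,1],[0,0,1.5],[0,0,1.5]]}'; python3 - <<'E'
from h import *
plan([66.5])
E
```

```text
clock: 14.3
eef_pos: [544.8, 112.4, 105.3]
eef_rot: [3.137, 0.003, 2.883]
wrist_force: [0.1, 0.2, -3.1]
finger_gap: 35.9
now [544.84 112.43 105.26] [3.1369e+00 2.9000e-03 2.8829e+00] [ 0.1  0.2 -3.1]
65 [-0.327, 0.086, -0.006] turn 1.45
clock: 14.68
eef_pos: [541.5, 113.2, 105.3]
eef_rot: [3.137, 0.003, 2.909]
wrist_force: [0.8, 0.0, -3.1]
finger_gap: 36.0
now [541.47 113.25 105.27] [3.1368e+00 2.9000e-03 2.9093e+00] [ 0.8  0.  -3.1]
66.5 [-0.321, 0.078, -0.007] turn 1.44
```

```bash
python3 -m inch '{"grip":[-0.6,-0.6,-0.6],"travel":[[-0.19,0.05,0],[-0.32,0.08,0],[-0.32,0.08,0]],"turn":[[0,0,1],[0,0,1.5],[0,0,1.5]]}'; python3 - <<'E'
from h import *
plan([67,68])
E
```

```text
clock: 15.05
eef_pos: [538.2, 114.1, 105.3]
eef_rot: [3.137, 0.003, 2.936]
wrist_force: [-0.3, -0.2, -2.3]
finger_gap: 36.0
now [538.16 114.11 105.31] [3.1368e+00 2.9000e-03 2.9357e+00] [-0.3 -0.2 -2.3]
67 [-0.101, 0.015, -0.011] turn 0.43
68 [-0.323, 0.057, -0.011] turn 1.43
```

```bash
python3 -m inch '{"grip":[-0.6,-0.6,-0.6],"travel":[[-0.2,0.03,0],[-0.32,0.06,0],[-0.32,0.06,0]],"turn":[[0,0,1],[0,0,1.5],[0,0,1.5]]}'; python3 - <<'E'
from h import *
plan([68,69.5])
E
```

```text
clock: 15.42
eef_pos: [534.9, 114.7, 105.3]
eef_rot: [3.137, 0.003, 2.962]
wrist_force: [0.5, -0.9, -2.7]
finger_gap: 36.1
now [534.9  114.72 105.32] [3.1368e+00 2.9000e-03 2.9621e+00] [ 0.5 -0.9 -2.7]
68 [0.002, -0.004, -0.012] turn -0.09
69.5 [-0.332, 0.053, -0.012] turn 1.41
```

```bash
python3 -m inch '{"grip":[-0.6,-0.6,-0.6],"travel":[[-0.2,0.03,0],[-0.32,0.05,0],[-0.32,0.05,0]],"turn":[[0,0,1],[0,0,1.4],[0,0,1.4]]}'; python3 - <<'E'
from h import *
plan([69.5,70.5,71])
E
```

```text
clock: 15.8
eef_pos: [531.7, 115.2, 105.4]
eef_rot: [3.137, 0.003, 2.987]
wrist_force: [-0.0, -0.6, -3.1]
finger_gap: 35.9
now [531.71 115.21 105.4 ] [3.1368e+00 3.1000e-03 2.9866e+00] [-0.  -0.6 -3.1]
69.5 [-0.013, 0.004, -0.02] turn 0.01
70.5 [-0.237, 0.037, -0.02] turn 1.01
71 [-0.349, 0.052, -0.02] turn 1.51
```

```bash
python3 -m inch '{"grip":[-0.6,-0.6,-0.6],"travel":[[-0.2,0.03,0],[-0.33,0.05,0],[-0.33,0.05,0]],"turn":[[0,0,1],[0,0,1.5],[0,0,1.5]]}'; python3 - <<'E'
from h import *
plan([71,72,72.5])
E
```

```text
clock: 16.18
eef_pos: [528.7, 115.6, 105.5]
eef_rot: [3.137, 0.004, 3.013]
wrist_force: [3.8, -2.8, -4.1]
finger_gap: 35.9
now [528.66 115.58 105.47] [3.1369 0.0039 3.013 ] [ 3.8 -2.8 -4.1]
71 [-0.043, 0.015, -0.027] turn -0.0
72 [-0.268, 0.042, -0.027] turn 1.0
72.5 [-0.38, 0.054, -0.027] turn 1.5
```

```bash
python3 -m inch '{"grip":[-0.6,-0.6,-0.6],"travel":[[-0.07,0.0,-0.02],[-0.07,0.0,-0.02],[-0.07,0,-0.02]],"turn":[[0,0,0],[0,0,0],[0,0,0]]}'; python3 - <<'E'
from h import *
plan([71,72])
E
```

```text
clock: 16.55
eef_pos: [528.5, 115.5, 105.5]
eef_rot: [3.137, 0.005, 3.013]
wrist_force: [6.3, -1.3, -4.5]
finger_gap: 35.8
now [528.52 115.54 105.49] [3.1366 0.0054 3.0128] [ 6.3 -1.3 -4.5]
71 [-0.03, 0.019, -0.029] turn 0.01
72 [-0.254, 0.046, -0.029] turn 1.01
```

```bash
python3 -m inch '{"grip":[-0.6,-0.6,-0.6,-0.6],"travel":[[-0.08,0.0,-0.02],[-0.095,0.0,-0.02],[-0.095,0,-0.02],[-0.095,0,-0.02]],"turn":[[0,0,0],[0,0,0],[0,0,0],[0,0,0]]}'
```

```text
clock: 17.05
eef_pos: [528.4, 115.5, 105.6]
eef_rot: [3.136, 0.008, 3.013]
wrist_force: [8.8, -1.1, -6.0]
finger_gap: 35.7
```

```bash
python3 -m inch '{"grip":[-0.6,-0.6,-0.6,-0.6,-0.6,-0.6,-0.6,-0.6,-0.6],"travel":[[-0.11,0.0,-0.02],[-0.11,0.0,-0.02],[-0.11,0,-0.02],[-0.11,0,-0.02],[-0.11,0,-0.02],[-0.11,0,-0.02],[-0.11,0,-0.02],[-0.11,0,-0.02],[-0.11,0,-0.02]],"turn":[[0,0,0],[0,0,0],[0,0,0],[0,0,0],[0,0,0],[0,0,0],[0,0,0],[0,0,0],[0,0,0]]}'; python3 - <<'E'
from h import *
plan([71])
E
```

```text
clock: 18.18
eef_pos: [528.3, 115.5, 105.7]
eef_rot: [3.136, 0.01, 3.013]
wrist_force: [10.0, -1.8, -5.9]
finger_gap: 36.2
now [528.31 115.49 105.7 ] [3.1357 0.0101 3.0125] [10.  -1.8 -5.9]
71 [-0.009, 0.024, -0.05] turn 0.03
```

```bash
python3 -m inch '{"grip":[-0.6,-0.6,-0.6,-0.6,-0.6],"travel":[[-0.115,0.0,-0.03],[-0.115,0.0,-0.03],[-0.115,0,-0.03],[-0.115,0,-0.03],[-0.115,0,-0.03]],"turn":[[0,0,0],[0,0,0],[0,0,0],[0,0,0],[0,0,0]]}'; python3 - <<'E'
from h import *
plan([69.8,69.9,71])
E
```

```text
clock: 18.8
eef_pos: [528.3, 115.5, 105.8]
eef_rot: [3.135, 0.013, 3.012]
wrist_force: [10.1, -2.0, -7.0]
finger_gap: 36.0
now [528.3  115.47 105.76] [3.1351 0.013  3.0123] [10.1 -2.  -7. ]
69.8 [0.261, -0.011, -0.056] turn -1.16
69.9 [0.239, -0.008, -0.056] turn -1.06
71 [-0.008, 0.026, -0.056] turn 0.04
```

```bash
python3 -m inch '{"grip":[-0.6,-0.6,-0.6,-0.6,-0.6],"travel":[[0.13,0,-0.05],[0.26,-0.02,-0.05],[0.26,-0.02,-0.15],[0.26,-0.02,-0.23],[0.26,-0.02,-0.23]],"turn":[[-0.3,0.8,-0.6],[-0.3,0.8,-1.2],[-0.3,0.8,-1.2],[-0.3,0.8,-1.2],[-0.3,0.8,-1.2]]}'; python3 - <<'E'
from h import *
plan([69.8])
E
```

```text
clock: 19.42
eef_pos: [530.8, 115.3, 103.4]
eef_rot: [-3.141, -0.0, 2.991]
wrist_force: [1.3, -0.1, -2.3]
finger_gap: 36.1
now [530.78 115.3  103.37] [-3.1410e+00 -2.0000e-04  2.9915e+00] [ 1.3 -0.1 -2.3]
69.8 [0.013, 0.005, 0.183] turn 0.03
```

```bash
python3 -m inch '{"grip":[-0.6,-0.6,-0.6],"travel":[[0.0,0,-0.04],[0.0,0,-0.04],[0.0,0,-0.04]],"turn":[[0,0,0],[0,0,0],[0,0,0]]}'; python3 - <<'E'
from h import *
s=[manip.read_state()['wrist_force'] for _ in range(1)]; print(s)
E
```

```text
clock: 19.8
eef_pos: [530.8, 115.3, 103.2]
eef_rot: [-3.141, -0.0, 2.991]
wrist_force: [-0.3, -0.8, 0.2]
finger_gap: 35.8
[array([-0.28814452, -0.7771939 ,  0.23526413])]
```

```bash
python3 -m inch '{"grip":[-0.6,-0.6,-0.15,-0.15,0.2,0.2,0.2],"travel":[[0,0,0],[0,0,0],[0,0,0],[0,0,0],[0,0,0],[0,0,0],[0,0,0]],"turn":[[0,0,0],[0,0,0],[0,0,0],[0,0,0],[0,0,0],[0,0,0],[0,0,0]]}' 4; python3 - <<'E'
from h import *
p,d=manip.camera('scene'); cv2.imwrite('pics/scene5.png',p[:,:,::-1])
cv2.imwrite('pics/v5.png',cv2.resize(cv2.imread('pics/scene5.png')[170:290,330:450],None,fx=5,fy=5,interpolation=cv2.INTER_CUBIC))
plan([69.8])
E
```

```text
clock: 20.68
eef_pos: [530.8, 115.4, 103.2]
eef_rot: [-3.141, -0.0, 2.992]
wrist_force: [0.1, -0.9, 0.1]
finger_gap: 56.6
now [530.8  115.33 103.16] [-3.1411e+00 -1.0000e-04  2.9915e+00] [-0.5  0.3 -0.1]
69.8 [0.011, 0.003, 0.204] turn 0.03
```

View pics/v5.png

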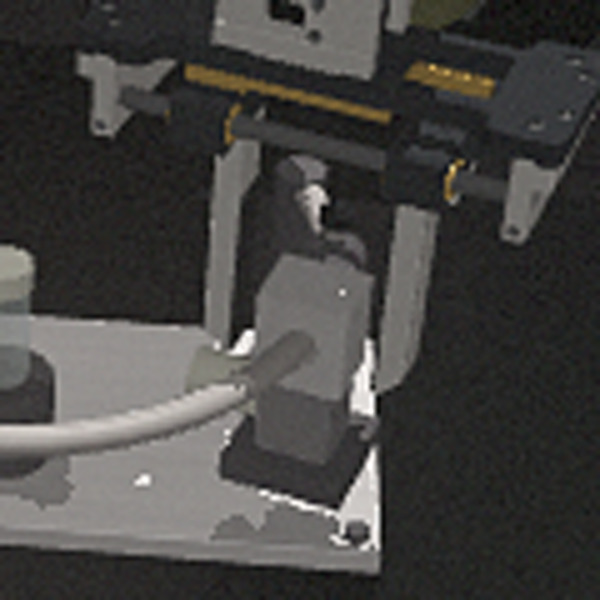

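```bash
python3 -m inch '{"grip":[0.2,0.2,-0.53,-0.53,-0.53,-0.53],"travel":[[0,0,3],[0,0,6.2],[3.22,-0.74,6.2],[3.22,-0.74,6.2],[3.22,-0.74,6.2],[3.22,-0.74,6.2]],"turn":[[0,0,0],[0,0,0],[0,0,0],[0,0,0],[0,0,0],[0,0,0]]}' 10; python3 - <<'E'
from h import *
for n in('top','scene'):
    p,d=manip.camera(n); cv2.imwrite(f'pics/{n}6.png',p[:,:,::-1])
a=cv2.imread('pics/top6.png')[215:315,220:320];b=cv2.imread('pics/scene6.png')[170:290,330:450]
cv2.imwrite('pics/v6.png',np.hstack([cv2.resize(a,(400,400)),cv2.resize(b,(400,400),interpolation=cv2.INTER_CUBIC)]))
plan([60])
E
```

```text
clock: 21.48
eef_pos: [562.4, 108.1, 165.0]
eef_rot: [-3.141, -0.001, 2.992]
wrist_force: [0.6, -0.9, -0.7]
finger_gap: 22.8
now [562.64 108.1  165.16] [-3.1411e+00 -2.0000e-04  2.9918e+00] [-0.4  0.2 -0.5]
60 [-1.02, 0.209, -5.996] turn -9.79
```

View pics/v6.png

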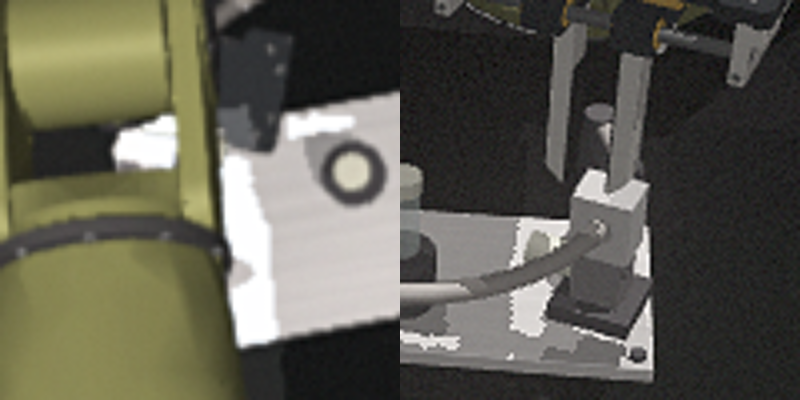

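```bash
python3 -m inch '{"grip":[-0.53,-0.53,-0.53,-0.53],"travel":[[0,0,-3],[0,0,-5.8],[0,0,-5.8],[0,0,-5.8]],"turn":[[0,0,0],[0,0,0],[0,0,0],[0,0,0]]}' 10; python3 -m inch '{"grip":[-0.53,-0.53,-0.53,-0.53],"travel":[[-0.3,0.05,0],[-0.6,0.09,0],[-0.8,0.12,0],[-0.8,0.12,0]],"turn":[[0,0,0],[0,0,0],[0,0,0],[0,0,0]]}' 10; python3 - <<'E'
from h import *
plan([])
E
```

```text
clock: 22.08
eef_pos: [563.1, 108.2, 108.4]
eef_rot: [-3.141, 0.001, 2.992]
wrist_force: [-0.4, -0.1, 0.6]
finger_gap: 22.2
clock: 22.58
eef_pos: [555.0, 109.5, 108.6]
eef_rot: [-3.141, 0.001, 2.992]
wrist_force: [0.1, 0.6, 0.1]
finger_gap: 21.8
now [554.97 109.49 108.56] [-3.1415e+00  1.3000e-03  2.9920e+00] [0.1 0.6 0.1]
```

```bash
python3 -m inch '{"grip":[-0.53,-0.53,-0.53,-0.53],"travel":[[-0.1,0.015,0],[-0.2,0.03,0],[-0.26,0.04,0],[-0.26,0.04,0]],"turn":[[0,0,0],[0,0,0],[0,0,0],[0,0,0]]}' 10; python3 - <<'E'
from h import *
F=[]
for i in range(4):
    manip.camera('scene'); F.append(manip.read_state()['wrist_force'])
print(np.mean(F,0),np.std(F,0)); plan([])
E
```

```text
clock: 23.08
eef_pos: [552.6, 109.8, 108.7]
eef_rot: [-3.141, 0.002, 2.992]
wrist_force: [2.4, -2.4, 0.9]
finger_gap: 22.1
[ 3.32363152 -1.72144614 -0.40003457] [0.52766886 0.43517298 0.35156317]
now [552.52 109.82 108.65] [-3.1415e+00  1.6000e-03  2.9919e+00] [ 3.8 -1.3 -0.4]
```

```bash
python3 -m inch '{"grip":[-0.53,-0.53,-0.53,-0.53,-0.53,-0.53,-0.53,-0.53,-0.53,-0.53],"travel":[[0.02,-0.003,0],[0.05,-0.007,0],[0.08,-0.012,0],[0.11,-0.016,0],[0.14,-0.021,0],[0.17,-0.026,0],[0.2,-0.03,0],[0.23,-0.034,0],[0.26,-0.04,0],[0.3,-0.045,0]],"turn":[[0,0,0],[0,0,0],[0,0,0],[0,0,0],[0,0,0],[0,0,0],[0,0,0],[0,0,0],[0,0,0],[0,0,0]]}' 10; python3 - <<'E'
from h import *
F=[]
for i in range(3):
    manip.camera('scene'); F.append(manip.read_state()['wrist_force'])
print(np.mean(F,0),np.std(F,0)); plan([])
E
```

```text
clock: 24.52
eef_pos: [555.5, 109.4, 108.6]
eef_rot: [-3.141, 0.002, 2.992]
wrist_force: [-0.2, 0.1, -0.2]
finger_gap: 22.7
[-0.08831589  0.05698123  0.06820776] [0.23461761 0.57198312 0.04300466]
now [555.51 109.37 108.63] [-3.1415e+00  1.6000e-03  2.9919e+00] [-0.   0.4  0. ]
```

```bash
python3 -m inch '{"grip":[-0.53,-0.53,-0.53,-0.53,-0.53,-0.53,-0.53],"travel":[[0.4,-0.06,0],[0.75,-0.12,0],[0.75,-0.12,3],[0.75,-0.12,7],[0.75,-0.12,12],[-5,-20,14],[-10,-30,14]],"turn":[[0,0,0],[0,0,0],[0,0,0],[0,0,0],[0,0,0],[0,0,0],[0,0,0]]}'; python3 -m inch '{"grip":[-0.53,-0.53,-0.53,-0.53],"travel":[[-6,-15,0],[-6,-15,0],[-6,-15,0],[-6,-15,0]],"turn":[[0,0,0],[0,0,0],[0,0,0],[0,0,0]]}'; python3 - <<'E'
from h import *
for n in('top','scene'):
    p,d=manip.camera(n); cv2.imwrite(f'pics/{n}7.png',p[:,:,::-1])
a=cv2.imread('pics/top7.png')[225:285,235:295];b=cv2.imread('pics/scene7.png')[180:280,350:450]
cv2.imwrite('pics/v7.png',np.hstack([cv2.resize(a,(400,400),interpolation=cv2.INTER_CUBIC),cv2.resize(b,(400,400),interpolation=cv2.INTER_CUBIC)]))
E
```

```text
clock: 25.55
eef_pos: [523.4, -11.2, 238.6]
eef_rot: [-3.141, 0.003, 2.993]
wrist_force: [0.3, 0.2, 0.4]
finger_gap: 21.7
clock: 26.05
eef_pos: [462.8, -163.2, 238.8]
eef_rot: [-3.141, 0.003, 2.99]
wrist_force: [0.4, 0.6, 0.6]
finger_gap: 22.0
```

View pics/v7.png

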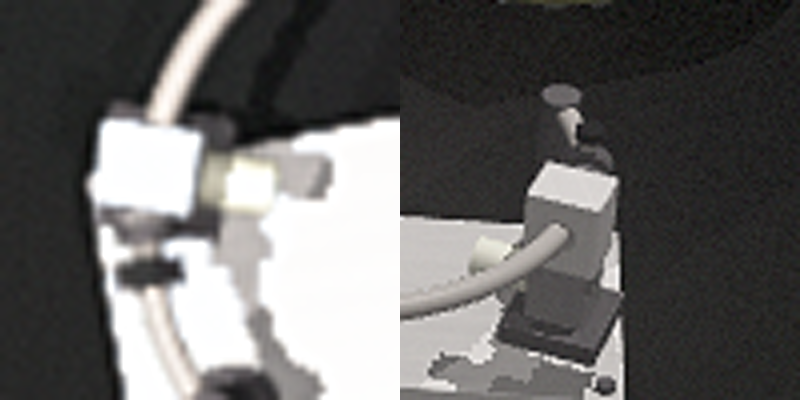

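View pics/top7.png

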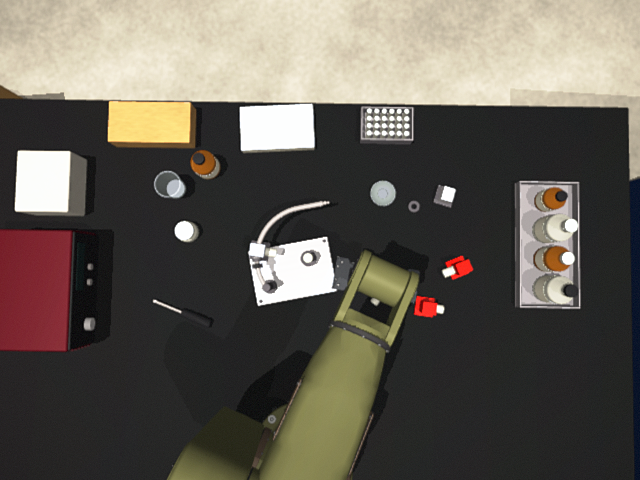

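The carriage hangs on the rod against the pad at top-view pixel (262,252), with its nose pointing inward to the vial. Everything else on the bench is where it was.

```bash
python3 -c "
from cell import manip
print(manip.sign_off())"
```

```text
the job is handed in; nothing more can be done
None
```

The carriage is on the rod, hanging upright and released against the sprung pad with its nose to the vial. I handed the job in at about 26 s of the 67 s allowed.

- **Threading:** the tip entered the bore without any measurable load. I then felt for the bore's centre on the rod, with wrist forces up to about 10 N, well under the 25 N limit.
- **Going round the bend:** a second check by feel at about 40° put the carriage within about 0.1 mm of the expected arc. It met the pad with its centre about 71° round.
- **Pressing home:** the wrist read 8.8 N building to about 10 N, held for over 1 s, then 10.1 N at the end of a second push of about 0.6 s. Friction on the rod takes some of that, so I put the force on the pad at about 9 N.
- **Releasing:** I backed off to light spring pressure, lowered the carriage onto the rod and opened the jaws. I then pushed it lightly from behind with the fingers (about 3 to 4 N) and withdrew slowly, so the spring and friction would leave it touching the pad.

**Last checks:** the final pictures show the carriage upright at the pad, with nothing visibly moved among the bystanders in view.

**Not confirmed:** I could not measure the remaining pad contact (over 0.2 N is needed). The pictures are too coarse to show it, so it rests on that slow withdrawal.

**Disagreement:** the two cameras differed by about 3 to 7 mm on the rod and the carriage. I trusted the scene camera, which agreed with the gripper's known position, and the feel for the bore bore this out to about 2 mm.

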